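# Burnish the rim of a dish on a floating fixture

## Task

Take the burnisher out of its block and, holding it upright, stroke its steel shank along the robot-side rim of the copper dish in one unbroken pass: start at the left bead, go to the middle bead and work there for four seconds, then go on to the right bead and stay on each end bead for about a second. Keep the pressure at about 4 N (between 1 and 9 N) the whole way without lifting off between the beads; the dish floats sideways on its rails, so do not let the carriage run into its end stops. Then draw the burnisher well clear of the dish, wait until the dish has come to rest, leave everything else alone, and finish still holding the burnisher upright in the air.

Things in the scene. Friction and masses are not known exactly. Their poses are not given: they have to be found in the camera images.
- fixture: floating finishing fixture fixed to the bench: steel base plate 160 x 500 mm, 12 mm thick, two rails along its y axis, end stops 46 mm high at its y = +-240 mm. Origin: centre of its underside. x axis: away from the robot side, y axis: along the rails to the left seen from the robot, z up. Its yaw varies by up to 0.2 rad
- carriage (a joint): position in m of the carriage along the fixture's y axis, + to the left; rests at 0, centred. Stops at +-0.12 (over 0.115 counts as hitting a stop). Centring spring 20 N/m, damping about 3 N s/m, friction about 0.06 N; moving mass about 3 kg with jaw and dish (hidden, 0.75 to 1.3 times). Swings by itself with a period of about 2.4 s
- jaw (a joint): travel in m of the sprung cross slide that carries the dish on the carriage, along the fixture's x axis, + = dish pushed away from the robot side; 0 = at rest, stop at 0.085. Spring 100 N/m without preload (so 4 N pushes it 40 mm), damping about 5 N s/m, friction about 0.05 N, moving mass with dish about 0.55 kg
- dish: round straight-sided copper dish, outer radius 110 mm, 45 mm high, on the jaw; origin: centre of its underside, 70 mm above the bench, over the fixture's origin when both joints are 0; axes as the fixture's, robot side = -x. Wall oiled (friction about 0.03). The wall is convex: pressing off its middle pushes dish and carriage away sideways with force x (sideways offset / 118 mm)
- mark_left (a point): left one of three 18 mm copper beads just inside the rim's top. The point lies on the outer wall's top edge, 20 degrees round from the middle bead, 38 mm to the left (+y of the dish). At this bead: the burnisher's axis is 30 to 50 mm to the left of the dish's centre (40 mm when touching right at the bead)
- mark_mid (a point): middle bead's point on the rim, straight towards the robot side (dish frame x = -110 mm, y = 0, z = 45 mm). At it: the burnisher's axis within 15 mm of the dish's centre line, sideways
- mark_right (a point): right bead's point, mirror image of the left one: the burnisher's axis is 30 to 50 mm to the right of the dish's centre
- burnisher: burnisher standing upright in the hole of its wooden block: round steel shank 16 mm diameter, 62 mm long, below a square wooden handle 26 x 26 mm that reaches from 60 to 135 mm above the tip; 0.15 kg. Origin: centre of the shank's lower end (the tip), z up along the tool, x and y square to the handle's flats
- burnisher_tip (a point): the lower end of the burnisher's shank, on its axis
- stand: the burnisher's wooden block, 90 x 90 x 50 mm, fixed, with a round hole 18 mm wide and 40 mm deep in the middle of its top (the tip stands 10 mm above the bench). Origin: centre of its underside. A like block with three short steel burs stands on the other side; which is where varies
- pliers: blue-handled pliers, a bystander to be left alone; origin: centre of its underside
- cup: paper cup, a bystander to be left alone; origin: centre of its underside
- bottle: small clear bottle, a bystander to be left alone; origin: centre of its underside
- bowl: small copper bowl, 90 wide, a bystander to be left alone; origin: centre of its underside

How it is judged (in metres and radians):
On the way, in this order (a step that is already met when the one before it is completed fails the run):
1. the burnisher, held upright (0.3 rad), presses on the rim at the left bead with 1 to 9 N for half a second (angle between burnisher's own z axis and vertical below 0.3 rad and contact force between burnisher and dish between 1 and 9 N and contact force between the fingers and burnisher above 1 N and y of burnisher_tip in the frame of dish between 0.03 and 0.05 m), for 0.5 s.
2. it works at the middle bead with 1 to 9 N for 3.5 s without a break (angle between burnisher's own z axis and vertical below 0.3 rad and contact force between burnisher and dish between 1 and 9 N and contact force between the fingers and burnisher above 1 N and y of burnisher_tip in the frame of dish between -0.015 and 0.015 m), for 3.5 s.
3. it presses at the right bead with 1 to 9 N for half a second (angle between burnisher's own z axis and vertical below 0.3 rad and contact force between burnisher and dish between 1 and 9 N and contact force between the fingers and burnisher above 1 N and y of burnisher_tip in the frame of dish between -0.05 and -0.03 m), for 0.5 s.
At the end, for the whole second after the job is handed in: burnisher held, upright (0.3 rad), tip over 55 mm high, touching neither dish nor block, its axis over 155 mm from the dish's centre (37 mm off the rim); dish at rest (under 0.03 m/s), carriage within 25 mm of its centre, jaw within 10 mm of rest (contact force between the fingers and burnisher above 1 N and height (world z) of burnisher_tip above 0.055 m and angle between burnisher's own z axis and vertical below 0.3 rad and horizontal distance between burnisher_tip and dish above 0.155 m and contact force between burnisher and dish below 0.1 N and contact force between burnisher and stand below 0.1 N and linear speed of dish below 0.03 m/s and value of joint carriage between -0.025 and 0.025 m and value of joint jaw below 0.01 m); the arm keeps its last pose, push and grip.
It fails at once if the burnisher presses the dish with more than 9 N (contact force between burnisher and dish above 9 N).
It fails at once if between the end beads (within 28 mm of the middle, sideways) the burnisher is at the rim (within about 8 mm) but presses less than 1 N: lifted off (y of burnisher_tip in the frame of dish between -0.028 and 0.028 m and x of burnisher_tip in the frame of dish between -0.126 and 0 m and height (world z) of burnisher_tip below 0.115 m and contact force between burnisher and dish below 1 N).
It fails at once if the carriage runs into an end stop (value of joint carriage above 0.115 m or value of joint carriage below -0.115 m).
It fails at once if the fingers or arm touch the dish (contact force between any of the fingers, the arm and dish above 0.5 N).
It fails at once if a bystander is moved by more than 30 mm (distance of any of pliers, cup, bottle, bowl from where it was at the start of the episode above 0.03 m).
It also fails if it takes over 72 s, if anything falls off the work surface, if the arm or the gripper's body presses on something with over 40 N, if the wrist force passes 120 N, or if a joint passes its speed limit or range.

## Robot

A 6-joint arm with a two-finger parallel gripper is mounted at the origin on the work surface. World frame = base frame: x ahead of the robot, y to its left, z up, the work surface at z = 0. Lengths are in mm, angles in rad, forces in N, time in s.
With the tool pointing down it reaches from about 400 to 825 mm from the base axis. Payload 7 kg.
Tool frame: the origin (TCP) lies midway between the tips of the shut fingers; the grasp point (between the pads) lies 19 mm behind it; z points along the fingers, y is the direction in which the jaws open and shut (so a half turn about z gives the same grasp; the last joint's range is limited). The gripper opens to 88 mm and grips with 3 to 60 N. Pads are 19 mm wide; open, the fingers measure 130 mm over their backs; the gripper's body (78 mm by 193 mm) begins 47 mm behind the grasp point.
Start: joints at [-1.006, 0.359, 0.012, 0, -1.224, -0.288], TCP at [184.437, -649.291, 226.561] pointing down, gripper open.
Joint ranges: [-3.07, 3.07], [-1.43, 2.12], [-1.02, 1.25], [-3.03, 1.67], [-3.05, -0], [-3.03, 3.03]. Speed limits (rad/s): [2.39, 2.39, 3.01, 3.14, 3.14, 3.14].

## Interface

Orientations are given as a unit quaternion [x, y, z, w].
In Python, from bench import r, eyes, job gives the robot as it stands.
- The arm moves only by the tool apply_moves, never from a script. Its argument "steps" is a list that holds one entry, the list of rows, each a list of 7 numbers: the turn, a rotation vector about the tool's x, y, z normalised to -1 to 1, where 1 is 4 degrees, then the shift along the tool's x, y, z normalised to -1 to 1, where 1 is 0.06 m, then the closure, from -1 (fully open) to 1 (shut). A call has 1 to 10 rows; each row shifts and turns the commanded pose from where the row before left it, along the tool's axes as they then stand; what a row does not reach is not made up. A row lasts 1/8 s, in which the tool goes at most 62.5 mm and 10.7 degrees, less where a joint would pass 70% of its speed; a pose out of reach is approached as far as the arm can. A call with a number of a shift or a turn outside -1 to 1 is refused whole. A call with a gripper value outside its range is refused whole. The fingers move at their own pace and stop on an object; "newtons" is the grip in N (left out, the last holds). Time passes only in rows, so rows that do not move let the fingers close. It gives the time, the measured TCP pose, the force and the opening at its end, in the units of the state.
- r.read_state(): the state, without advancing time (a new reading comes with each control period).
- eyes.capture(name): name is "side" or "top"; returns the picture (480x640x3 uint8, red, green, blue); there is no depth.
- eyes.calibration(name): a dict with "fx", "fy", "cx", "cy" (pixels), "pose" (4x4, takes a point from camera to world coordinates). Camera axes: x right, y down, z forward; pixel columns grow to the right and rows downward; lengths in mm; the calibration is good to about 2 mm. A picture is of the moment at which its call begins. calibration takes no time and is no camera call.
- job.close_job(): hands the job in, once; it reports no verdict.
Trained networks look in the newest picture that a camera, given by its name, has taken for a name from the list of things; names that differ only in an ending like _2 or _b are one class to them, and where a whole thing is asked for, a point or a joint stands for the part that bears it (a point fixed in the world has none). Each returns a list of dicts, best first, with "score" (0 to 1); they miss things now and then, are a little off and sometimes report something else, mostly with a low value. They report only what shows in the picture. A call takes as long as a camera call.
- eyes.regions_of(camera, label): "pixels" (480x640 bool, what is visible of it) and "pixel" ([column, row] in pixels, amid what is visible of it).
- eyes.tip_of(camera, label): "pixel" ([column, row] in pixels: a listed point, or the origin of a listed thing).
The state is a dict: "time": time; "q": joint angles; "dq": joint speeds; "joint_torque": joint torques, N m; "position": TCP position; "tool_rot": TCP orientation; "force": force on the tool from outside, world axes, zero at the start; "moment": the same for the moment, N m; "finger_gap": opening from 0.0 (shut) to 1.0 (fully open).
Only numpy, scipy, OpenCV 4.12 (cv2) and the standard library are available. Lean on these libraries where they do the work, as an engineer would, in place of code of your own. Each camera call takes 0.05 s, during which the arm holds its last target. There are 200 camera calls.

## Working session

There is one attempt and no reset: what is moved stays moved. The work goes in short steps, Python scripts to look and compute and a tool call to move; the robot and the scene stay as the last step left them, time stands still between calls to the robot, and variables do not carry over. Pictures are saved under pics/ and viewed, about 8 in all and at most 12, crops included, and the job is handed in when it is done.

Besides the shell and the picture viewer there is one more tool, called after "Emit:" as name(argument=value, ...) on one line, values as JSON. apply_moves: Moves the arm, as the interface text tells. Scaled input: -1 to 1 covers 0.06 m each way for a shift and 4 degrees each way for a turn. Its arguments: {"type":"object","properties":{"steps":{"type":"array","items":{"type":"array","items":{"type":"array","items":{"type":"number"}}}},"newtons":{"type":"number"}},"required":["steps"]}

```bash
ls; mkdir -p pics; cat > h.py <<'E'
import numpy as np, cv2
from bench import r, eyes, job
def snap(c,n=None):
    im=eyes.capture(c)
    if n: cv2.imwrite(f'pics/{n}.png',cv2.cvtColor(im,cv2.COLOR_RGB2BGR))
    return im
def ray(c,p):
    k=eyes.calibration(c);T=np.array(k['pose']);d=np.array([(p[0]-k['cx'])/k['fx'],(p[1]-k['cy'])/k['fy'],1])
    return T[:3,3],T[:3,:3]@d
def atz(c,p,z):
    o,d=ray(c,p);return o+d*(z-o[2])/d[2]
def tri(p1,p2,c1='side',c2='top'):
    o1,d1=ray(c1,p1);o2,d2=ray(c2,p2)
    s=np.linalg.lstsq(np.c_[d1,-d2],o2-o1,rcond=None)[0]
    a,b=o1+s[0]*d1,o2+s[1]*d2
    return (a+b)/2,np.linalg.norm(a-b)
def proj(c,P):
    k=eyes.calibration(c);T=np.array(k['pose']);q=T[:3,:3].T@(np.array(P)-T[:3,3])
    return np.array([k['fx']*q[0]/q[2]+k['cx'],k['fy']*q[1]/q[2]+k['cy']])
E
python3 - <<'E'
from h import *
np.set_printoptions(precision=1,suppress=True)
print(r.read_state())
for c in('side','top'):
    snap(c,c+'0'); print(c,np.array(eyes.calibration(c)['pose']))
    for l in('fixture','dish','mark_left','mark_mid','mark_right','burnisher','burnisher_tip','stand','bottle','cup','pliers','bowl'):
        print(c,l,[(np.round(d['pixel'],1).tolist(),round(d['score'],2)) for d in eyes.tip_of(c,l)[:2]])
E
```

```text
pics
{'time': 0.0, 'q': array([-1. ,  0.4,  0. , -0. , -1.2, -0.3]), 'dq': array([-0., -0., -0.,  0.,  0.,  0.]), 'joint_torque': array([ -0. , -58.3,  29.3,   7. ,   0. ,  -0. ]), 'position': array([ 184.3, -648.8,  225.6]), 'tool_rot': array([-0.1,  1. ,  0. , -0. ]), 'force': array([-0.9,  0.2, -0.3]), 'moment': array([-0.,  0., -0.]), 'finger_gap': 0.9985802532273039}
side [[ -0.9  -0.2   0.3 188.6]
 [ -0.4   0.6  -0.7 745.7]
 [ -0.   -0.8  -0.6 810.8]
 [  0.    0.    0.    1. ]]
side fixture [([288.7, 281.0], 0.81)]
side dish [([283.3, 260.0], 0.95)]
side mark_left [([314.9, 265.2], 0.96)]
side mark_mid [([328.8, 255.0], 0.8), ([342.0, 200.5], 0.17)]
side mark_right [([329.7, 245.9], 0.55), ([368.4, 227.4], 0.52)]
side burnisher [([370.1, 225.3], 0.81)]
side burnisher_tip [([369.8, 229.1], 0.85)]
side stand [([365.7, 228.5], 0.79)]
side bottle [([383.8, 202.7], 0.57), ([366.4, 226.9], 0.29)]
side cup [([341.5, 197.8], 0.66)]
side pliers [([328.2, 371.3], 0.56), ([281.2, 260.0], 0.51)]
side bowl []
top [[  0.   -1.    0.1 394.7]
 [ -1.   -0.   -0.  -89.4]
 [  0.   -0.1  -1.  988.6]
 [  0.    0.    0.    1. ]]
top fixture [([426.3, 262.4], 0.68), ([299.5, 204.9], 0.67)]
top dish [([297.8, 198.6], 0.87)]
top mark_left [([275.0, 245.5], 0.87), ([421.6, 261.2], 0.46)]
top mark_mid [([291.7, 247.0], 0.62)]
top mark_right [([314.1, 243.6], 0.7)]
top burnisher [([424.5, 260.2], 0.9)]
top burnisher_tip []
top stand [([424.2, 261.6], 0.94), ([297.8, 203.2], 0.71)]
top bottle [([494.5, 265.5], 0.91)]
top cup [([483.3, 207.5], 0.67)]
top pliers [([194.8, 293.6], 0.85), ([422.8, 262.7], 0.18)]
top bowl [([335.0, 299.0], 0.96)]
```

View pics/side0.png

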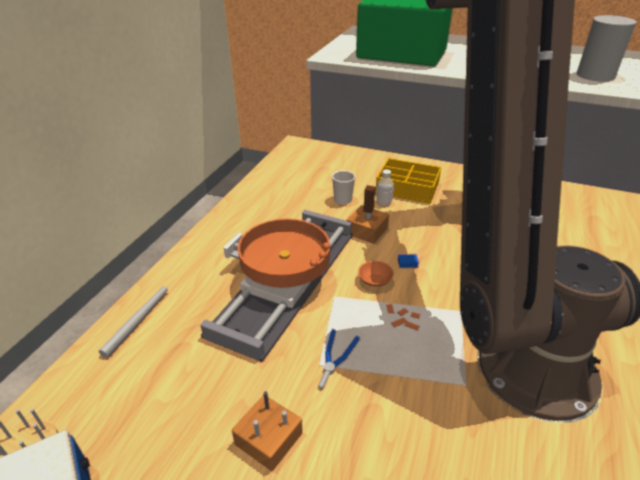

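View pics/top0.png

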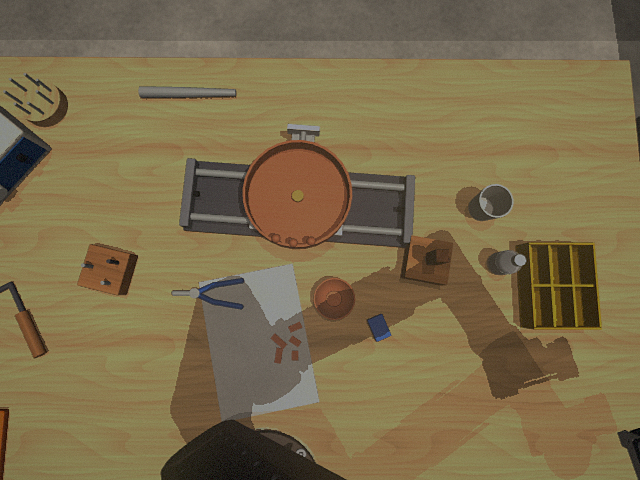

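```bash
python3 - <<'E'
from h import *
np.set_printoptions(precision=4,suppress=True)
k=eyes.calibration('top');print(k['fx'],k['cx'],k['cy'])
print('dish tri',tri([283.3,260],[297.8,198.6]), atz('top',[297.8,198.6],70), atz('side',[283.3,260],70))
for n,s,t in(('L',[314.9,265.2],[275,245.5]),('M',[328.8,255],[291.7,247]),('R',[329.7,245.9],[314.1,243.6])): print(n,tri(s,t),atz('top',t,115),atz('side',s,115))
print('fix',atz('top',[299.5,204.9],0),atz('side',[288.7,281],0))
print('stand',atz('top',[424.2,261.6],0),atz('side',[365.7,228.5],0))
print('burn',atz('top',[424.5,260.2],10),atz('side',[370.1,225.3],10),atz('side',[369.8,229.1],10))
print('tool_rot',r.read_state()['tool_rot'])
E
```

```text
447.14289191147066 310.6912473017184 234.36732420275774
dish tri (array([600.9772, -66.6813,  65.6445]), np.float64(6.6340521569679645)) [596.7626 -67.7423  70.    ] [602.0412 -61.7598  70.    ]
L (array([497.7407, -23.1011, 114.0892]), np.float64(10.318907088961636)) [492.6475 -24.6342 115.    ] [502.5434 -21.4038 115.    ]
M (array([486.106 , -58.4899, 122.0148]), np.float64(6.008252409076645)) [489.7922 -57.4576 115.    ] [486.0733 -67.048  115.    ]
R (array([ 496.7045, -101.4845,  113.8581]), np.float64(0.183590736188923)) [ 496.6605 -101.4451  115.    ] [ 496.1074 -100.1081  115.    ]
fix [597.696  -70.0126   0.    ] [593.3098 -66.7823   0.    ]
stand [ 470.7303 -347.1875    0.    ] [ 478.1484 -354.5103    0.    ]
burn [ 473.0403 -345.3386   10.    ] [ 467.3512 -360.6683   10.    ] [ 462.7806 -342.2985   10.    ]
tool_rot [-0.1379  0.9904  0.     -0.    ]
```

```bash
python3 - <<'E'
from h import *
np.set_printoptions(precision=4,suppress=True)
im=snap('top')
for l,z in(('fixture',30),('stand',50),('burnisher',145),('dish',115)):
    for d in eyes.regions_of('top',l)[:2]:
        m=d['pixels'];v,u=np.nonzero(m)
        P=np.array([atz('top',p,z)[:2] for p in np.c_[u,v]],np.float32)
        (c,s,a)=cv2.minAreaRect(P);print(l,round(d['score'],2),m.sum(),'rect',np.array(c),s,a,'mean',P.mean(0),'pix',d['pixel'])
        if l=='dish':print(cv2.minEnclosingCircle(P))
a=im[150:330,330:480];b=im[140:260,170:425]
cv2.imwrite('pics/c1.png',cv2.cvtColor(np.vstack([cv2.resize(b,(765,360),interpolation=cv2.INTER_CUBIC)]),cv2.COLOR_RGB2BGR))
s=snap('side')[170:255,330:430];t=im[215:300,380:480]
cv2.imwrite('pics/c2.png',cv2.cvtColor(np.hstack([cv2.resize(s,(400,340),interpolation=cv2.INTER_CUBIC),cv2.resize(t,(400,340),interpolation=cv2.INTER_CUBIC)]),cv2.COLOR_RGB2BGR))
E
```

```text
Traceback (most recent call last):
  File "h.py", line 11, in atz
    o,d=ray(c,p);return o+d*(z-o[2])/d[2]
        ~~~^^^^^
  File "h.py", line 8, in ray
    k=eyes.calibration(c);T=np.array(k['pose']);d=np.array([(p[0]-k['cx'])/k['fx'],(p[1]-k['cy'])/k['fy'],1])
ValueError: time passes only in moves, steps and waits
```

```bash
sed -i "s/k=eyes.calibration(c);/k=cal(c);/; 2a import functools\ncal=functools.lru_cache(None)(lambda c: eyes.calibration(c))" h.py; python3 - <<'E'
from h import *
np.set_printoptions(precision=4,suppress=True)
im=snap('top')
for l,z in(('fixture',30),('stand',50),('burnisher',145),('dish',115)):
    for d in eyes.regions_of('top',l)[:2]:
        m=d['pixels'];v,u=np.nonzero(m)
        P=np.array([atz('top',p,z)[:2] for p in np.c_[u,v]],np.float32)
        (c,s,a)=cv2.minAreaRect(P);print(l,round(d['score'],2),m.sum(),'rect',np.array(c),s,a,'mean',P.mean(0),'pix',d['pixel'])
        if l=='dish':print(cv2.minEnclosingCircle(P))
b=im[140:260,170:425]
cv2.imwrite('pics/c1.png',cv2.cvtColor(np.vstack([cv2.resize(b,(765,360),interpolation=cv2.INTER_CUBIC)]),cv2.COLOR_RGB2BGR))
s=snap('side')[170:255,330:430];t=im[215:300,380:480]
cv2.imwrite('pics/c2.png',cv2.cvtColor(np.hstack([cv2.resize(s,(400,340),interpolation=cv2.INTER_CUBIC),cv2.resize(t,(400,340),interpolation=cv2.INTER_CUBIC)]),cv2.COLOR_RGB2BGR))
E
```

```text
fixture 0.75 19136 rect [635.3635 -68.7126] (506.9739074707031, 279.4482421875) 86.02528381347656 mean [607.6097 -66.1773] pix [299.3, 198.4]
stand 0.56 1658 rect [ 470.5338 -338.6646] (99.50499725341797, 93.0768051147461) 80.05848693847656 mean [ 467.7469 -334.8243] pix [422.9, 264.8]
burnisher 0.83 302 rect [ 468.7809 -334.0992] (26.494016647338867, 44.84716796875) 7.296125411987305 mean [ 468.7164 -334.5295] pix [435.8, 255.2]
burnisher 0.39 9330 rect [591.1152 -67.9579] (212.92779541015625, 208.7687530517578) 0.18722344934940338 mean [589.9456 -67.5089] pix [294.6, 192.6]
dish 0.63 9189 rect [599.0739 -67.5951] (217.65731811523438, 215.53964233398438) 39.07282638549805 mean [597.5792 -66.8048] pix [294.9, 193.1]
((598.2072143554688, -65.9299087524414), 111.06578063964844)
```

View pics/c1.png

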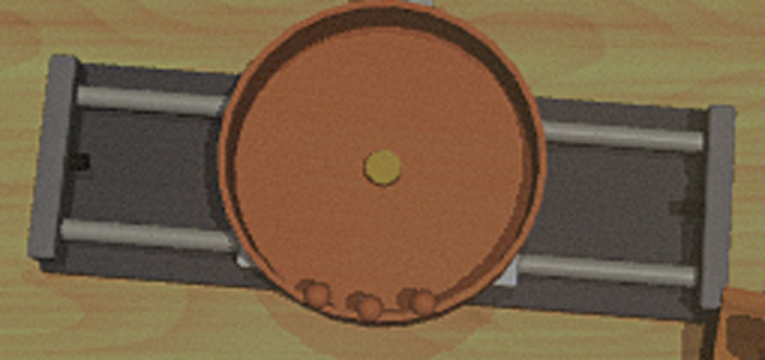

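View pics/c2.png

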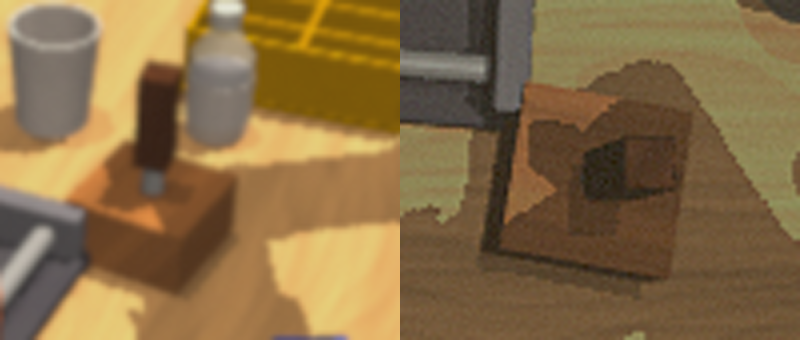

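```bash
python3 - <<'E'
from h import *
np.set_printoptions(precision=3,suppress=True)
c1=lambda p:[p[0]/3+170-.33,p[1]/3+140-.33]
c2=lambda p:[(p[0]-400)/4+380-.4,p[1]/4+215-.4]
S=[atz('top',c1(p),46)[:2] for p in((53,57),(30,257),(735,108),(727,305))]
print(S,np.mean(S,0)); 
d=(S[0]+S[1]-S[2]-S[3])/2;print('yaw y-axis',np.arctan2(-d[0],d[1]),np.linalg.norm(d),[np.arctan2(*(a-b)[::-1]) for a,b in((S[0],S[1]),(S[2],S[3]))])
R=[atz('top',c1(p),z)[:2] for p,z in(((78,97),40),((702,141),40),((62,230),40),((696,275),40))]
for a,b in((R[0],R[1]),(R[2],R[3])): d=a-b;print('rail yaw',np.arctan2(-d[0],d[1]))
Q=[atz('top',c2(p),50)[:2] for p in((525,85),(692,110),(668,277),(500,248))]
print('stand',Q,np.mean(Q,0),[np.linalg.norm(Q[i]-Q[i-1]) for i in range(4)],[np.arctan2(*(Q[i]-Q[i-1])) for i in range(4)])
print('handle top',atz('top',c2((652,163)),145))
sp=lambda p:[p[0]/4+330-.4,p[1]/4+170-.4]
print('handle side',atz('side',sp((161,70)),145),'shank',atz('side',sp((152,190)),50), 'hndl bottom',atz('side',sp((155,170)),70))
print('tri',tri(sp((161,70)),c2((652,163))))
E
```

```text
[array([689.717, 173.597]), array([542.915, 184.007]), array([ 653.852, -320.466]), array([ 510.253, -310.598])] [599.184 -68.365]
yaw y-axis -0.06920209996415065 495.52028619345083 [np.float64(-0.07078877106494308), np.float64(-0.06861054292608203)]
rail yaw -0.06799808802665624
rail yaw -0.0681332153515844
stand [array([ 521.478, -307.542]), array([ 508.423, -395.735]), array([ 420.446, -379.576]), array([ 435.304, -292.02 ])] [ 471.413 -343.718] [np.float64(87.56082156306422), np.float64(89.15426880742521), np.float64(89.44912875281797), np.float64(88.80816406180503)] [np.float64(1.749011850887956), np.float64(-2.994640330122159), np.float64(-1.3891476751046863), np.float64(0.16809225342003184)]
handle top [ 471.548 -344.702  145.   ]
handle side [ 471.874 -345.049  145.   ] shank [ 471.379 -341.223   50.   ] hndl bottom [ 469.125 -336.993   70.   ]
tri (array([ 471.633, -344.584,  145.299]), np.float64(0.23237733911194766))
```

Emit:
apply_moves(steps=[[[0,0,0,-0.75,0.45,0,-1],[0,0,0,-0.75,0.45,0,-1],[0,0,0,-0.75,0.45,0,-1],[0,0,0,-0.75,0.45,0,-1],[0,0,0,-0.75,0.45,0,-1],[0,0,0,-0.75,0.45,0,-1],[0,0,0,-0.75,0.45,0,-1],[0,0,0,-0.75,0.45,0,-1],[0,0,-1,0,0,0,-1],[0,0,-1,0,0,0,-1]]])

```text
time: 2.95
position: [472.4, -342.3, 226.6]
tool_rot: [-0.209, 0.978, -0.0, 0.0]
force: [0.3, -0.5, -1.2]
finger_gap: 1.001
```

```bash
python3 - <<'E'
import cv2
im=cv2.imread('pics/top0.png')[240:272,415:455];s=cv2.imread('pics/side0.png')[180:226,355:390]
cv2.imwrite('pics/c3.png',cv2.hconcat([cv2.resize(im,(500,400),interpolation=cv2.INTER_CUBIC),cv2.resize(s,(300,400),interpolation=cv2.INTER_CUBIC)]))
E
```

```text
(no output)
```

View pics/c3.png

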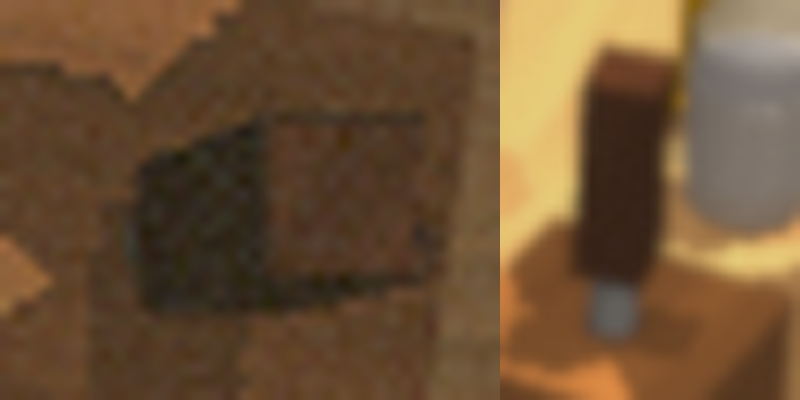

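Emit:
apply_moves(steps=[[[0,0,-1,0,0,0,-1],[0,0,-1,0,0,0,-1],[0,0,-1,0,0,0,-1],[0,0,-1,0,0,0,-1],[0,0,-1,0,0,0,-1],[0,0,-1,0,0,0,-1],[0,0,-1,0,0,0,-1],[0,0,-1,0,0,0,-1],[0,0,-1,0,0,0,-1],[0,0,-1,0,0,0,-1]]])

```text
time: 4.2
position: [471.7, -343.2, 226.7]
tool_rot: [-0.53, 0.848, -0.0, 0.0]
force: [-0.4, -0.3, 0.3]
finger_gap: 1.004
```

Emit:
apply_moves(steps=[[[0,0,-1,0,0,0,-1],[0,0,-1,0,0,0,-1],[0,0,-1,0,0,0,-1],[0,0,-1,0,0,0,-1],[0,0,-1,0,0,0,-1],[0,0,-1,0,0,0,-1],[0,0,-0.5,0,0,0,-1],[0,0,0,0.03,0,0.5,-1],[0,0,0,0,0,0.5,-1]]])

```text
time: 5.32
position: [471.9, -345.0, 166.3]
tool_rot: [-0.706, 0.708, -0.001, 0.0]
force: [0.6, -1.2, -0.4]
finger_gap: 0.997
```

Emit:
apply_moves(steps=[[[0,0,0,0,0,0.4,-1],[0,0,0,0,0,0.4,-1],[0,0,0,0,0,0.4,-1],[0,0,0,0,0,0.2,-1],[0,0,0,0,0,0,-1],[0,0,0,0,0,0,1],[0,0,0,0,0,0,1],[0,0,0,0,0,0,1],[0,0,0,0,0,0,1],[0,0,0,0,0,0,1]]], newtons=50)

```text
time: 6.58
position: [471.7, -344.9, 82.7]
tool_rot: [-0.706, 0.708, -0.0, 0.0]
force: [-0.3, 0.4, -0.8]
finger_gap: 0.493
```

Emit:
apply_moves(steps=[[[0,0,0,0,0,0,1],[0,0,0,0,0,0,1],[0,0,0,0,0,0,1],[0,0,0,0,0,0,1]]])

```text
time: 7.08
position: [471.9, -344.9, 82.5]
tool_rot: [-0.706, 0.708, -0.0, 0.0]
force: [0.7, -0.4, -1.1]
finger_gap: 0.297
```

Emit:
apply_moves(steps=[[[0,0,0,0,0,-0.3,1],[0,0,0,0,0,-0.5,1],[0,0,0,0,0,-0.5,1],[0,0,0.95,0,0,0,1],[0,0,0,0,0,0,1]]])

```text
time: 7.7
position: [471.3, -344.7, 160.5]
tool_rot: [-0.682, 0.731, 0.0, 0.0]
force: [-0.3, -0.4, -1.6]
finger_gap: 0.297
```

```bash
cat >> h.py <<'E'
def knob(im,debug=False):
    h=cv2.cvtColor(im,cv2.COLOR_RGB2HSV)
    m=cv2.inRange(h,(18,120,90),(32,255,255));m[:, :255]=0;m[:,325:]=0;m[:235]=0;m[275:]=0
    n,l,st,ce=cv2.connectedComponentsWithStats(m)
    if debug: print(st[1:],ce[1:],h[254,284])
    i=1+np.argmax(st[1:,4]);return ce[i],st[i,4]
E
python3 - <<'E'
from h import *
np.set_printoptions(precision=3,suppress=True)
im=snap('side','lift'); p,a=knob(im,True)
for z in(70,80,90):print(z,atz('side',p,z))
print([np.round(d['pixel'],1) for d in eyes.tip_of('side','burnisher_tip')])
s=r.read_state();print(s['position'],s['tool_rot'],s['force'],s['time'])
cv2.imwrite('pics/lift.png',cv2.cvtColor(im[100:400,200:600],cv2.COLOR_RGB2BGR))
E
```

```text
[[281 251   8   7  46]] [[284.261 254.13 ]] [ 18 184 137]
70 [609.399 -83.436  70.   ]
80 [603.719 -72.243  80.   ]
90 [598.038 -61.05   90.   ]
[array([370.8, 200.5]), array([324. , 257.3])]
[ 471.167 -344.691  159.954] [-0.683  0.731  0.001 -0.   ] [ 0.008  0.87  -0.806] 7.8
```

View pics/lift.png

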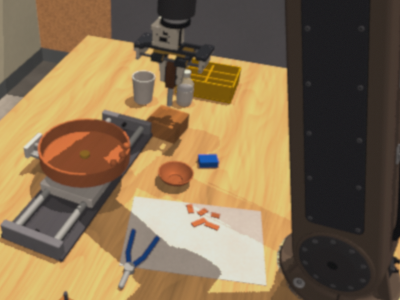

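Emit:
apply_moves(steps=[[[0,0,0,0,0.5,0,1],[0,0,0,0,0.45,0,1],[0,0,0,-0.8,0,0,1],[0,0,0,-0.8,0,0,1],[0,0,0,-0.8,0,0,1],[0,0,0,-0.8,0,0,1]]])

```text
time: 8.55
position: [427.6, -148.1, 160.2]
tool_rot: [-0.683, 0.731, 0.0, -0.0]
force: [-0.1, 0.7, -0.9]
finger_gap: 0.295
```

```bash
cat >> h.py <<'E'
C=np.array([598.5,-67.2]);A=-0.069
EX=np.array([np.cos(A),np.sin(A)]);EY=np.array([-EX[1],EX[0]])
def fx(p): d=np.array(p)[:2]-C; return np.array([d@EX,d@EY])
K0=np.array([0,0.])
def dish(im):  # fixture-frame displacement of the dish from rest: (jaw, carriage)
    p,a=knob(im); return fx(atz('side',p,84)[:2])-K0
def look(n=3):
    T=[];D=[]
    for i in range(n):
        T.append(r.read_state()['time']);D.append(dish(eyes.capture('side')))
    return np.array(T),np.array(D)
E
python3 - <<'E'
from h import *
np.set_printoptions(precision=2,suppress=True)
print(fx(r.read_state()['position']))
T,D=look(5);print(T,D,D.mean(0),D.std(0))
s=r.read_state();print(s['time'],fx(s['position']),s['position'],s['force'],s['tool_rot'])
E
```

```text
[-164.9   -92.52]
[8.55 8.6  8.65 8.7  8.75] [[ 3.14 -1.31]
 [ 2.94 -1.12]
 [ 3.13 -1.03]
 [ 2.93 -0.85]
 [ 3.14 -1.31]] [ 3.05 -1.13] [0.1  0.17]
8.8 [-164.52  -93.74] [ 427.9  -149.38  160.35] [ 1.23 -0.74 -0.87] [-0.68  0.73  0.   -0.  ]
```

Emit:
apply_moves(steps=[[[0,0,0,-0.74,0,0.07,1],[0,0,0,-0.74,0,0,1],[0,0,0,-0.74,-0.3,0,1],[0,0,0,0,-0.3,0,1],[0,0,0,0,0,0,1]]])

```text
time: 9.43
position: [474.0, -19.9, 155.8]
tool_rot: [-0.682, 0.731, 0.0, -0.001]
force: [-0.4, 0.6, -2.0]
finger_gap: 0.295
```

```bash
sed -i 's/^K0=.*/K0=np.array([3.05,-1.13])/' h.py
cat > plan.py <<'E'
# one look, fit of the carriage model to all looks so far, plan of the next n rows
import sys,json,os; from h import *; from scipy.optimize import least_squares
np.set_printoptions(precision=1,suppress=True,linewidth=150)
n=int(sys.argv[1]);R=118.;DT=.0125
def off_des(t):
    k=[0,2.2,3.7,8.2,9.7,30];v=[40,40,0,0,-40,-40]
    i=min(np.searchsorted(k,t,'right')-1,4);s=min(max((t-k[i])/(k[i+1]-k[i]),0),1);return v[i]+(v[i+1]-v[i])*(1-np.cos(np.pi*s))/2
def u_des(t): return np.interp(t,[0,.8,1.4,3,4,8,9.5],[-8,3,29,29,35,35,29])
def step(yc,v,xb,yb,m,c):
    off=yb-yc;w=np.sqrt(R*R-min(abs(off),90)**2);u=max(0,xb+w)
    f=-100*u*off/w*1e-3*1e3/1e3           # N
    a=(f-20*yc/1e3-c*v/1e3-.06*np.tanh(v/2))/m*1e3
    v+=a*DT;return yc+v*DT,v
def run(L,p,shots=()):
    m,c,b,bx=p;yc=v=0;t=L[0][0];K=np.array(L);o=[];S=[]
    while t<K[-1,0]-1e-6:
        S.append((t,yc));yc,v=step(yc,v,np.interp(t,K[:,0],K[:,1])+bx,np.interp(t,K[:,0],K[:,2])+b,m,c);t+=DT
    S.append((t,yc));S=np.array(S);return yc,v,np.interp(shots,S[:,0],S[:,1])
s=r.read_state();t=s['time'];q=fx(s['position'])
J=json.load(open('log.json')) if os.path.exists('log.json') else {'t0':t+.05,'L':[[t,*q]],'S':[]}
L=J['L']; d=dish(eyes.capture('side')); J['S'].append([t,*d]); t1=r.read_state()['time']; L.append([t1,*L[-1][1:]])
S=np.array(J['S'])
pr=np.array([3,3,0,0]);sg=np.array([.5,.6,2.5,2.5])
def res(p):
    w=run(L,p,S[:,0])[2];return np.r_[(w-S[:,2])/.7,(p-pr)/sg]
p=least_squares(res,pr,bounds=([2.2,1.5,-8,-8],[4,5,8,8])).x if len(S)>2 else pr.astype(float)
yc,v,w=run(L,p,S[:,0])
m,c,b,bx=p;xc,ybc=L[-1][1:]
print('t',t1-J['t0'],'meas q',q,'cmd',np.array(L[-1][1:]),'tool z',s['position'][2],'F fix',EX@s['force'][:2],EY@s['force'][:2])
print('dish jaw,y',d,'model y',w[-1],'resid',(w-S[:,2])[-6:],'fit',p.round(2),'now yc,v',yc,v,'off',ybc+b-yc)
def ucur(x,off): return x+bx+np.sqrt(R*R-off*off)
off0=ybc+b-yc;T=t1-J['t0'];eo=off0-off_des(T);eu=ucur(xc,off0)-u_des(T)
rows=[];out=[]
for i in range(n):
    x0,y0=xc,ybc
    yc0,v0=yc,v
    for it in range(4):                   # row end consistent with the dish's motion in the row
        yc,v=yc0,v0;tt=T+.125*(i+1)
        if it==0: xe,ye=x0,y0
        for k in range(10): yc,v=step(yc,v,x0+(xe-x0)*k/10+bx,y0+(ye-y0)*k/10+b,m,c)
        g=np.exp(-.125*(i+1)/.2); damp=np.clip(.06*v,-6,6) if 3.2<tt<8.3 else 0
        od=off_des(tt)+damp+eo*g;cs=np.sqrt(1-(od/R)**2)
        xe=u_des(tt)*cs+eu*np.exp(-.125*(i+1)/.15)-bx-R*cs;ye=yc+od-b
    dy=round(-(ye-y0)/60,2);dx=round(-(xe-x0)/60,2)
    xc=x0-dx*60;ybc=y0-dy*60;L.append([t1+.125*(i+1),xc,ybc])
    rows.append([0,0,0,dy,dx,0,1]);out.append([tt,ybc+b-yc,ucur(xc,ybc+b-yc),yc,v])
print(json.dumps(rows).replace('-0.0,','0,').replace('0.0,','0,'));print(np.array(out)[::2])
json.dump(J,open('log.json' if len(sys.argv)<3 else 'dry.json','w'))
E
python3 plan.py 40 dry
```

```text
t -1.7763568394002505e-15 meas q [-127.5   38.6] cmd [-127.5   38.6] tool z 155.77071783735272 F fix -0.48445631947564666 0.5576839185204465
dish jaw,y [0.1 0.1] model y 0.0 resid [-0.1] fit [3. 3. 0. 0.] now yc,v 0.0 0.0 off 38.55998998519325
[[0, 0, 0, -0.01, -0.11, 0, 1], [0, 0, 0, -0.01, -0.07, 0, 1], [0, 0, 0, 0, -0.04, 0, 1], [0, 0, 0, 0, -0.03, 0, 1], [0, 0, 0, 0, -0.03, 0, 1], [0, 0, 0, 0, -0.03, 0, 1], [0, 0, 0, 0, -0.06, 0, 1], [0, 0, 0, 0.02, -0.09, 0, 1], [0, 0, 0, 0.04, -0.08, 0, 1], [0, 0, 0, 0.07, -0.09, 0, 1], [0, 0, 0, 0.11, -0.08, 0, 1], [0, 0, 0, 0.14, -0.02, 0, 1], [0, 0, 0, 0.16, 0, 0, 1], [0, 0, 0, 0.17, 0, 0, 1], [0, 0, 0, 0.15, 0, 0, 1], [0, 0, 0, 0.12, 0, 0, 1], [0, 0, 0, 0.09, 0, 0, 1], [0, 0, 0, 0.05, 0, 0, 1], [0, 0, 0, 0.03, 0.01, 0, 1], [0, 0, 0, 0.01, 0.01, 0, 1], [0, 0, 0, 0.01, 0.01, 0, 1], [0, 0, 0, 0, 0.02, 0, 1], [0, 0, 0, -0.02, 0.01, 0, 1], [0, 0, 0, -0.04, 0.01, 0, 1], [0, 0, 0, -0.06, 0, 0, 1], [0, 0, 0, -0.15, -0.02, 0, 1], [0, 0, 0, -0.08, 0, 0, 1], [0, 0, 0, -0.08, -0.01, 0, 1], [0, 0, 0, -0.09, -0.01, 0, 1], [0, 0, 0, -0.08, -0.02, 0, 1], [
[... 230 characters left out ...]
02, 0, 0, 1], [0, 0, 0, 0.02, 0, 0, 1]]
[[  0.1  39.2  -9.6   0.    0. ]
 [  0.4  39.8  -3.2   0.    0. ]
 [  0.6  39.8   0.4  -0.   -0. ]
 [  0.9  40.2   5.6  -0.4  -4.5]
 [  1.1  40.1  15.9  -3.9 -25.8]
 [  1.4  40.   26.1 -14.6 -59.3]
 [  1.6  40.1  27.3 -32.7 -79.3]
 [  1.9  39.7  27.4 -51.6 -67.3]
 [  2.1  39.9  27.4 -64.3 -34. ]
 [  2.4  38.5  27.2 -67.7   3.7]
 [  2.6  32.7  27.9 -63.2  30.9]
 [  2.9  23.   28.4 -52.2  54.8]
 [  3.1  12.9  29.4 -36.1  71.3]
 [  3.4   8.7  31.  -18.2  68.8]
 [  3.6   3.6  32.4  -2.9  52.9]
 [  3.9   1.4  34.3   7.2  27.6]
 [  4.1   0.4  34.9  10.6   1.7]
 [  4.4  -0.7  34.9   9.3  -9.5]
 [  4.6  -0.7  34.9   6.3 -13.1]
 [  4.9  -0.6  34.9   3.2 -11. ]]
```

```bash
python3 - <<'E'
s=open('plan.py').read()
s=s.replace("""    w=run(L,p,S[:,0])[2];return np.r_[(w-S[:,2])/.7,(p-pr)/sg]""",
"""    w=run(L,p,S[:,0])[2];return np.r_[(w-S[:,2])/.7,ju(p,w)/1.,(p-pr)/sg]""")
s=s.replace("def res(p):","""def ju(p,w):
    K=np.array(L);x=np.interp(S[:,0],K[:,0],K[:,1])+p[3];y=np.interp(S[:,0],K[:,0],K[:,2])+p[2]-w
    return np.where(S[:,1]>3,x+np.sqrt(R*R-y*y)-S[:,1],0)
def res(p):""")
s=s.replace("print('dish jaw","print('jaw resid',ju(p,w)[-6:]);print('dish jaw").replace("len(S)>2","len(S)>1")
open('plan.py','w').write(s)
E
rm -f log.json; python3 plan.py 8
```

```text
t 0.0 meas q [-128.5   38.1] cmd [-128.5   38.1] tool z 155.62865543528582 F fix -0.7050397066633981 -0.9614732923007641
jaw resid [0.]
dish jaw,y [0.2 0. ] model y 0.0 resid [-0.] fit [3. 3. 0. 0.] now yc,v 0.0 0.0 off 38.09928659304689
[[0, 0, 0, -0.01, -0.12, 0, 1], [0, 0, 0, -0.01, -0.07, 0, 1], [0, 0, 0, -0.01, -0.04, 0, 1], [0, 0, 0, 0, -0.04, 0, 1], [0, 0, 0, 0, -0.03, 0, 1], [0, 0, 0, 0, -0.03, 0, 1], [0, 0, 0, 0.01, -0.06, 0, 1], [0, 0, 0, 0.01, -0.08, 0, 1]]
[[ 0.1 38.7 -9.8  0.   0. ]
 [ 0.4 39.9 -3.6  0.   0. ]
 [ 0.6 39.9  0.6 -0.  -0.1]
 [ 0.9 39.7  6.  -0.4 -4.7]]
```

Emit:
apply_moves(steps=[[[0,0,0,-0.01,-0.12,0,1],[0,0,0,-0.01,-0.07,0,1],[0,0,0,-0.01,-0.04,0,1],[0,0,0,0,-0.04,0,1],[0,0,0,0,-0.03,0,1],[0,0,0,0,-0.03,0,1],[0,0,0,0.01,-0.06,0,1],[0,0,0,0.01,-0.08,0,1]]])

```text
time: 10.52
position: [501.3, -20.4, 156.3]
tool_rot: [-0.682, 0.731, 0.0, -0.0]
force: [-1.3, -0.6, -1.3]
finger_gap: 0.294
```

```bash
python3 plan.py 4
```

```text
t 1.049999999999999 meas q [-100.2   40. ] cmd [-100.3   38.7] tool z 156.30222429907937 F fix -1.281910298760505 -0.7392314454275554
jaw resid [0.  0.5]
dish jaw,y [ 7.8 -0.7] model y -0.6045047430648812 resid [-0.   0.1] fit [ 3.   3.   0.9 -2.4] now yc,v -1.0716190655121005 -10.56054258773388 off 40.678924629256514
[[0, 0, 0, 0.04, -0.12, 0, 1], [0, 0, 0, 0.07, -0.11, 0, 1], [0, 0, 0, 0.11, -0.08, 0, 1], [0, 0, 0, 0.14, 0, 0, 1]]
[[  1.2  40.3  15.4  -3.1 -22.2]
 [  1.4  39.8  27.  -13.4 -59.7]]
```

Model matches well; continuing.

Emit:
apply_moves(steps=[[[0,0,0,0.04,-0.12,0,1],[0,0,0,0.07,-0.11,0,1],[0,0,0,0.11,-0.08,0,1],[0,0,0,0.14,0,0,1]]])

```text
time: 11.08
position: [518.3, -43.8, 156.1]
tool_rot: [-0.682, 0.731, 0.0, -0.0]
force: [-2.6, 0.9, -0.6]
finger_gap: 0.292
```

```bash
python3 plan.py 4
```

```text
t 1.5999999999999996 meas q [-81.6  17.8] cmd [-81.7  17.1] tool z 156.08413096706278 F fix -2.6886854673299183 0.7464199507786176
jaw resid [0.  0.6 0.1]
dish jaw,y [ 26.5 -23.6] model y -23.605903282979526 resid [-0.  0.  0.] fit [ 2.8  3.   1.3 -2.1] now yc,v -27.725866363151376 -83.83568560747104 off 46.162308173586524
[[0, 0, 0, 0.23, 0.01, 0, 1], [0, 0, 0, 0.2, -0.01, 0, 1], [0, 0, 0, 0.16, 0, 0, 1], [0, 0, 0, 0.12, 0, 0, 1]]
[[  1.7  43.2  25.5 -38.5 -86.6]
 [  2.   40.9  26.9 -57.8 -64.2]]
```

Emit:
apply_moves(steps=[[[0,0,0,0.23,0.01,0,1],[0,0,0,0.2,-0.01,0,1],[0,0,0,0.16,0,0,1],[0,0,0,0.12,0,0,1]]])

```text
time: 11.62
position: [515.3, -86.5, 156.4]
tool_rot: [-0.682, 0.731, 0.0, -0.0]
force: [-3.6, 1.7, -1.0]
finger_gap: 0.294
```

```bash
python3 plan.py 4
```

```text
t 2.1500000000000004 meas q [-81.7 -25. ] cmd [-81.7 -25.5] tool z 156.38417987808845 F fix -3.7000093805643024 1.4070797259115913
jaw resid [ 0.   0.  -0.5  1.4]
dish jaw,y [ 24.9 -65. ] model y -65.2040540945195 resid [-0.   0.1  0.1 -0.2] fit [ 2.7  2.8  2.1 -2.4] now yc,v -67.15959517083694 -35.766703640137976 off 43.78603989040796
[[0, 0, 0, 0.08, 0.01, 0, 1], [0, 0, 0, 0.04, 0, 0, 1], [0, 0, 0, 0.02, 0.01, 0, 1], [0, 0, 0, 0, 0.01, 0, 1]]
[[  2.3  41.9  25.7 -70.1 -12.7]
 [  2.5  36.1  27.1 -67.9  24.9]]
```

Emit:
apply_moves(steps=[[[0,0,0,0.08,0.01,0,1],[0,0,0,0.04,0,0,1],[0,0,0,0.02,0.01,0,1],[0,0,0,0,0.01,0,1]]])

```text
time: 12.18
position: [513.1, -93.9, 156.4]
tool_rot: [-0.682, 0.731, -0.0, 0.0]
force: [-1.6, 1.4, -2.6]
finger_gap: 0.293
```

```bash
python3 plan.py 4
```

```text
t 2.6999999999999993 meas q [-83.4 -32.5] cmd [-83.5 -33.9] tool z 156.39950218736095 F fix -1.7265774876637172 1.3139790612651638
jaw resid [ 0.  -0.4 -0.5  0.7  3.4]
dish jaw,y [ 21.5 -71.1] model y -71.46924085389018 resid [-0.   0.2  1.3 -0.8 -0.3] fit [ 3.1  3.1  5.1 -1.7] now yc,v -70.0136325869299 30.98105927781166 off 41.203126711336225
[[0, 0, 0, 0.09, 0.04, 0, 1], [0, 0, 0, 0.02, 0.01, 0, 1], [0, 0, 0, -0.03, 0, 0, 1], [0, 0, 0, -0.07, -0.01, 0, 1]]
[[  2.8  31.   26.3 -65.2  44.5]
 [  3.1  16.6  28.7 -50.2  73.6]]
```

```bash
python3 - <<'E'
from h import *
for u,y in((0,0),(27,-24),(27,-65),(27,-75),(35,0),(30,75)):
    P=C+EX*(K0[0]+u)+EY*(K0[1]+y);print(u,y,proj('side',[*P,84]))
E
```

```text
0 0 [284.38654109 253.94317267]
27 -24 [279.44810204 245.60348532]
27 -65 [287.28035607 236.66692519]
27 -75 [289.13429141 234.55159483]
35 0 [271.83702196 250.18887051]
30 75 [257.75330588 268.7447798 ]
```

```bash
python3 - <<'E'
import json
J=json.load(open('log.json'));J['L']=J['L'][:-4];J['S']=J['S'][:3];json.dump(J,open('log.json','w'))
s=open('h.py').read()
i=s.index('def knob');j=s.index('C=np.array(')
s=s[:i]+'''def knob(im,g):
    h=cv2.cvtColor(im,cv2.COLOR_RGB2HSV);m=cv2.inRange(h,(18,120,90),(32,255,255))
    n,l,st,ce=cv2.connectedComponentsWithStats(m)
    ok=[i for i in range(1,n) if 15<st[i,4]<90]
    i=min(ok,key=lambda i:np.linalg.norm(ce[i]-g));print('knob area',st[i,4],'dist px',np.linalg.norm(ce[i]-g).round(1))
    return ce[i],st[i,4]
'''+s[j:]
s=s.replace("def dish(im):","def dish(im,u=0,y=0):").replace("p,a=knob(im);","P=C+EX*(K0[0]+u)+EY*(K0[1]+y);p,a=knob(im,proj('side',[*P,84]));")
open('h.py','w').write(s)
s=open('plan.py').read()
s=s.replace("L=J['L']; d=dish(eyes.capture('side'));","""L=J['L']
pp=J.get('p',[3,3,0,0]);y_=run(L,pp)[0];u_=L[-1][1]+pp[3]+np.sqrt(R*R-(L[-1][2]+pp[2]-y_)**2)
d=dish(eyes.capture('side'),max(u_,0),y_);""").replace("json.dump(J,","J['p']=list(p);json.dump(J,")
open('plan.py','w').write(s)
E
python3 plan.py 4
```

```text
knob area 35 dist px 1.7
t 2.75 meas q [-83.5 -32.5] cmd [-83.5 -33.9] tool z 156.37170423887417 F fix -1.7499355915381933 1.0495914712398775
jaw resid [0.  0.6 0.  0.5]
dish jaw,y [ 24.  -75.1] model y -75.11049214195414 resid [-0.  0. -0. -0.] fit [ 3.2  2.6  3.7 -1.2] now yc,v -73.30733877764233 37.998444785102805 off 43.10247971753666
[[0, 0, 0, 0.1, 0.05, 0, 1], [0, 0, 0, 0.03, 0.01, 0, 1], [0, 0, 0, -0.05, -0.01, 0, 1], [0, 0, 0, -0.19, -0.01, 0, 1]]
[[  2.9  31.4  26.1 -67.6  52.4]
 [  3.1  15.2  29.4 -50.2  84.4]]
```

Emit:
apply_moves(steps=[[[0,0,0,0.1,0.05,0,1],[0,0,0,0.03,0.01,0,1],[0,0,0,-0.05,-0.01,0,1],[0,0,0,-0.19,-0.01,0,1]]])

```text
time: 12.78
position: [511.2, -87.2, 156.4]
tool_rot: [-0.682, 0.731, -0.0, -0.0]
force: [-2.7, 0.4, -1.6]
finger_gap: 0.293
```

```bash
python3 plan.py 4
```

```text
knob area 41 dist px 8.5
t 3.299999999999999 meas q [-85.7 -26. ] cmd [-85.9 -27.3] tool z 156.38714650843428 F fix -2.6937880178756775 0.25762667619459245
jaw resid [ 0.   1.2  1.4 -0.1  2.6]
dish jaw,y [ 22.9 -63.6] model y -61.661893592089534 resid [-0.  -0.1  1.8 -2.4  2. ] fit [4.  5.  8.  1.2] now yc,v -59.49832722276829 43.11559228425689 off 40.18180496130145
[[0, 0, 0, 0.18, 0.03, 0, 1], [0, 0, 0, 0.07, -0.01, 0, 1], [0, 0, 0, -0.04, -0.01, 0, 1], [0, 0, 0, -0.09, -0.02, 0, 1]]
[[  3.4  23.9  29.1 -54.1  45.1]
 [  3.7   9.   32.4 -40.9  59.8]]
```

```bash
python3 - <<'E'
import json
J=json.load(open('log.json'));J['L']=J['L'][:-4];J['p']=[3,3,1.5,-1.5];json.dump(J,open('log.json','w'))
s=open('plan.py').read()
i=s.index("s=r.read_state()");j=s.index("m,c,b,bx=p;xc")
new='''s=r.read_state();t=s['time'];q=fx(s['position'])
J=json.load(open('log.json'));L=J['L'];y_,u_=J['S'][-1][2],J['S'][-1][1]
if 'yp' in J: y_,u_=J['yp']
for k in range(2):
    t=r.read_state()['time'];im=snap('side',f'p{t:.2f}');d=dish(im,u_,y_);J['S'].append([t,*d]);u_,y_=d
t1=r.read_state()['time'];L.append([t1,*L[-1][1:]])
S=np.array(J['S'])[-6:]
pr=np.array([3,3,1.5,-1.5]);sg=np.array([.5,.6,1.5,1.5])
def run(z):
    m,c,b,bx,yc,v=z;t=S[0,0];K=np.array(L);o=[]
    while t<t1-1e-6:
        o.append((t,yc));yc,v=step(yc,v,np.interp(t,K[:,0],K[:,1])+bx,np.interp(t,K[:,0],K[:,2])+b,m,c);t+=DT
    o.append((t,yc));o=np.array(o);return yc,v,np.interp(S[:,0],o[:,0],o[:,1])
def ju(p,w):
    K=np.array(L);x=np.interp(S[:,0],K[:,0],K[:,1])+p[3];y=np.interp(S[:,0],K[:,0],K[:,2])+p[2]-w
    return np.where(S[:,1]>3,x+np.sqrt(R*R-np.minimum(y*y,8000))-S[:,1],0)
def res(z):
    w=run(z)[2];return np.r_[(w-S[:,2])/.5,ju(z,w)/1.5,(z[:4]-pr)/sg]
z=least_squares(res,[*pr,S[0,2],0]).x;p=z[:4];yc,v,w=run(z)
xc,ybc=L[-1][1:]
print('t',t1-J['t0'],'meas q',q,'cmd',np.array(L[-1][1:]),'tool z',s['position'][2],'F fix',EX@s['force'][:2],EY@s['force'][:2])
print('shots',S.tolist() and S);print('resid y',w-S[:,2],'jaw',ju(p,w),'fit',p.round(2),'now yc,v',yc,v,'off',ybc+p[2]-yc)
'''
s=s[:i]+new+s[j:]
s=s.replace("J['p']=list(p);","J['yp']=[yc,max(out[-1][2],0)];")
open('plan.py','w').write(s)
E
python3 plan.py 3
```

```text
knob area 40 dist px 1.0
knob area 39 dist px 1.2
t 3.4000000000000004 meas q [-85.5 -24.7] cmd [-85.9 -27.3] tool z 156.40322241267847 F fix -2.9315549532108474 2.6783341459270784
shots [[ 10.5   7.8  -0.7]
 [ 11.1  26.5 -23.6]
 [ 12.2  24.  -75.1]
 [ 12.8  22.9 -63.6]
 [ 12.8  23.8 -60.8]
 [ 12.9  25.1 -57.6]]
resid y [-0.2  0.3 -0.7  0.9  0.3 -0.7] jaw [0.5 0.1 0.2 1.4 1.3 0.7] fit [ 5.6  3.6  4.6 -0.8] now yc,v -55.96571412406043 46.57778070508104 off 33.30430521491551
t 3.4000000000000004 meas q [-85.5 -24.7] cmd [-85.9 -27.3] tool z 156.40322241267847 F fix -2.9315549532108474 2.6783341459270784
jaw resid [0.5 0.1 0.2 1.4 1.3 0.7]
dish jaw,y [ 25.1 -57.6] model y -58.27494896776503 resid [-0.2  0.3 -0.7  0.9  0.3 -0.7] fit [ 5.6  3.6  4.6 -0.8] now yc,v -55.96571412406043 46.57778070508104 off 33.30430521491551
[[0, 0, 0, 0.12, 0, 0, 1], [0, 0, 0, 0.02, -0.02, 0, 1], [0, 0, 0, -0.06, -0.02, 0, 1]]
[[  3.5  20.1  29.6 -49.9  50.3]
 [  3.8   8.4  33.4 -35.8  61.5]]
```

```bash
python3 -c "
import cv2,glob
f=sorted(glob.glob('pics/p*.png'))[-1];im=cv2.imread(f)[190:310,210:370];cv2.imwrite('pics/v1.png',cv2.resize(im,(800,600),interpolation=cv2.INTER_CUBIC))"
```

```text
(no output)
```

View pics/v1.png

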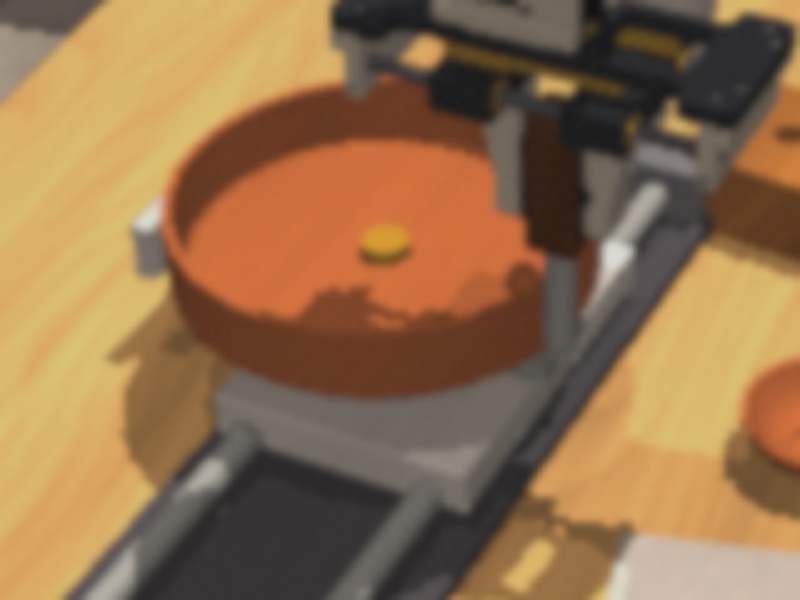

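Emit:
apply_moves(steps=[[[0,0,0,0.12,0,0,1],[0,0,0,0.02,-0.02,0,1],[0,0,0,-0.06,-0.02,0,1]]])

```text
time: 13.3
position: [513.0, -92.5, 156.2]
tool_rot: [-0.682, 0.731, 0.0, -0.0]
force: [-3.3, 0.1, -0.7]
finger_gap: 0.295
```

```bash
sed -i "s/J\['S'\])\[-6:\]/J['S'])[-5:]/; s/S\[0,2\],0\]).x/S[0,2],0],bounds=([2.3,2,-4,-5,-130,-300],[3.9,4.2,7,4,130,300])).x/" plan.py; python3 plan.py 4
```

```text
knob area 42 dist px 2.1
knob area 40 dist px 0.6
t 3.875 meas q [-83.6 -31.2] cmd [-83.5 -32.1] tool z 156.23371331780902 F fix -3.2854562659169124 -0.09606028984481461
shots [[ 12.8  22.9 -63.6]
 [ 12.8  23.8 -60.8]
 [ 12.9  25.1 -57.6]
 [ 13.3  31.  -41.1]
 [ 13.3  32.  -40.1]]
resid y [ 1.5 -0.  -1.9 -0.7  1. ] jaw [ 1.   0.5 -0.3  1.2  0.6] fit [ 3.9  3.8  4.7 -1.4] now yc,v -36.11934125506539 59.19683292421264 off 8.70230811307583
t 3.875 meas q [-83.6 -31.2] cmd [-83.5 -32.1] tool z 156.23371331780902 F fix -3.2854562659169124 -0.09606028984481461
jaw resid [ 1.   0.5 -0.3  1.2  0.6]
dish jaw,y [ 32.  -40.1] model y -39.03307674032072 resid [ 1.5 -0.  -1.9 -0.7  1. ] fit [ 3.9  3.8  4.7 -1.4] now yc,v -36.11934125506539 59.19683292421264 off 8.70230811307583
[[0, 0, 0, -0.12, -0.02, 0, 1], [0, 0, 0, -0.1, -0.01, 0, 1], [0, 0, 0, -0.1, 0, 0, 1], [0, 0, 0, -0.1, 0, 0, 1]]
[[  4.    8.2  34.  -28.4  63. ]
 [  4.2   4.7  34.8 -12.9  58.8]]
```

Emit:
apply_moves(steps=[[[0,0,0,-0.12,-0.02,0,1],[0,0,0,-0.1,-0.01,0,1],[0,0,0,-0.1,0,0,1],[0,0,0,-0.1,0,0,1]]])

```text
time: 13.9
position: [516.7, -66.6, 156.3]
tool_rot: [-0.682, 0.731, 0.0, -0.0]
force: [-3.8, 0.6, -1.9]
finger_gap: 0.294
```

```bash
sed -i "s/J\['S'\])\[-5:\]/J['S'])[-6:]/; s#(w-S\[:,2\])/.5#(w-S[:,2])/1.0#" plan.py; python3 plan.py 4
```

```text
knob area 41 dist px 2.6
knob area 41 dist px 0.6
t 4.475 meas q [-81.7  -5.1] cmd [-81.7  -6.9] tool z 156.30736864114905 F fix -3.833512094423924 0.3488147160322919
shots [[ 12.8  23.8 -60.8]
 [ 12.9  25.1 -57.6]
 [ 13.3  31.  -41.1]
 [ 13.3  32.  -40.1]
 [ 13.9  32.9 -13.3]
 [ 13.9  33.7 -12.2]]
resid y [ 1.4 -0.7 -1.7 -0.3  0.2  0.7] jaw [ 0.4 -0.5  0.7  0.2  1.3  0.6] fit [ 3.5  4.2  6.3 -1.5] now yc,v -10.014719668807585 27.642633855056843 off 9.467882244047043
t 4.475 meas q [-81.7  -5.1] cmd [-81.7  -6.9] tool z 156.30736864114905 F fix -3.833512094423924 0.3488147160322919
jaw resid [ 0.4 -0.5  0.7  0.2  1.3  0.6]
dish jaw,y [ 33.7 -12.2] model y -11.468908777966488 resid [ 1.4 -0.7 -1.7 -0.3  0.2  0.7] fit [ 3.5  4.2  6.3 -1.5] now yc,v -10.014719668807585 27.642633855056843 off 9.467882244047043
[[0, 0, 0, 0.01, 0, 0, 1], [0, 0, 0, 0.01, 0, 0, 1], [0, 0, 0, 0, 0, 0, 1], [0, 0, 0, -0.01, 0, 0, 1]]
[[ 4.6  6.  34.7 -7.1 19.6]
 [ 4.8  1.8 34.8 -3.6 10.3]]
```

Emit:
apply_moves(steps=[[[0,0,0,0.01,0,0,1],[0,0,0,0.01,0,0,1],[0,0,0,0,0,0,1],[0,0,0,-0.01,0,0,1]]])

```text
time: 14.5
position: [516.6, -68.0, 156.4]
tool_rot: [-0.682, 0.731, -0.0, -0.0]
force: [-3.1, 1.2, -0.5]
finger_gap: 0.294
```

```bash
python3 plan.py 4
```

```text
knob area 44 dist px 2.7
knob area 41 dist px 0.2
t 5.074999999999999 meas q [-81.6  -6.4] cmd [-81.7  -7.5] tool z 156.40421344296107 F fix -3.1484400224989693 0.9694033124643247
shots [[ 13.3  31.  -41.1]
 [ 13.3  32.  -40.1]
 [ 13.9  32.9 -13.3]
 [ 13.9  33.7 -12.2]
 [ 14.5  33.5 -10.6]
 [ 14.6  33.3  -9.9]]
resid y [-0.3  0.6 -1.1 -0.9  0.9  0.1] jaw [ 0.5 -0.2  0.7 -0.1  0.5  0.7] fit [ 2.3  3.7  6.2 -2. ] now yc,v -9.843616083225703 -1.570117114858395 off 8.558404662127476
t 5.074999999999999 meas q [-81.6  -6.4] cmd [-81.7  -7.5] tool z 156.40421344296107 F fix -3.1484400224989693 0.9694033124643247
jaw resid [ 0.5 -0.2  0.7 -0.1  0.5  0.7]
dish jaw,y [33.3 -9.9] model y -9.767666879056843 resid [-0.3  0.6 -1.1 -0.9  0.9  0.1] fit [ 2.3  3.7  6.2 -2. ] now yc,v -9.843616083225703 -1.570117114858395 off 8.558404662127476
[[0, 0, 0, 0.07, -0.01, 0, 1], [0, 0, 0, 0.03, 0, 0, 1], [0, 0, 0, 0, 0, 0, 1], [0, 0, 0, 0, 0, 0, 1]]
[[  5.2   4.5  34.8 -10.    0.2]
 [  5.4   1.9  34.9  -9.2   5.8]]
```

Emit:
apply_moves(steps=[[[0,0,0,0.07,-0.01,0,1],[0,0,0,0.03,0,0,1],[0,0,0,0,0,0,1],[0,0,0,0,0,0,1]]])

```text
time: 15.1
position: [516.8, -73.8, 156.3]
tool_rot: [-0.682, 0.731, 0.0, -0.0]
force: [-2.3, 0.4, -1.4]
finger_gap: 0.29
```

```bash
sed -i "s/^pr=.*/pr=np.array([3,3.2,5,-1.7]);sg=np.array([.4,.5,1.,1.])/" plan.py; python3 plan.py 5
```

```text
knob area 41 dist px 1.4
knob area 39 dist px 0.1
t 5.674999999999999 meas q [-81.1 -12.3] cmd [-81.1 -13.5] tool z 156.31607768501743 F fix -2.3681587027985564 0.2497953286440015
shots [[ 13.9  32.9 -13.3]
 [ 13.9  33.7 -12.2]
 [ 14.5  33.5 -10.6]
 [ 14.6  33.3  -9.9]
 [ 15.1  34.5 -12.7]
 [ 15.2  34.6 -13. ]]
resid y [ 0.2 -0.2 -1.  -1.9  0.8  1.2] jaw [ 0.8 -0.   0.3  0.5  0.3  0.2] fit [ 3.   3.2  7.  -2. ] now yc,v -11.59988385533424 3.333807750829938 off 5.099170448378621
t 5.674999999999999 meas q [-81.1 -12.3] cmd [-81.1 -13.5] tool z 156.31607768501743 F fix -2.3681587027985564 0.2497953286440015
jaw resid [ 0.8 -0.   0.3  0.5  0.3  0.2]
dish jaw,y [ 34.6 -13. ] model y -11.761932828284884 resid [ 0.2 -0.2 -1.  -1.9  0.8  1.2] fit [ 3.   3.2  7.  -2. ] now yc,v -11.59988385533424 3.333807750829938 off 5.099170448378621
[[0, 0, 0, 0.03, 0, 0, 1], [0, 0, 0, 0, 0, 0, 1], [0, 0, 0, -0.01, 0, 0, 1], [0, 0, 0, -0.02, 0, 0, 1], [0, 0, 0, -0.02, 0, 0, 1]]
[[  5.8   2.8  34.9 -11.1   4.8]
 [  6.    1.5  34.9  -9.2   9.9]
 [  6.3   1.1  35.   -6.4  12. ]]
```

Emit:
apply_moves(steps=[[[0,0,0,0.03,0,0,1],[0,0,0,0,0,0,1],[0,0,0,-0.01,0,0,1],[0,0,0,-0.02,0,0,1],[0,0,0,-0.02,0,0,1]]])

```text
time: 15.82
position: [516.9, -72.5, 156.4]
tool_rot: [-0.682, 0.731, 0.0, 0.0]
force: [-3.1, -0.3, -2.0]
finger_gap: 0.295
```

```bash
sed -i "s/v=\[40,40,0,0,-40,-40\]/v=[40,40,0,0,-37,-37]/" plan.py; python3 plan.py 5
```

```text
knob area 41 dist px 1.3
knob area 41 dist px 0.0
t 6.4 meas q [-81.  -10.9] cmd [-81.1 -12.3] tool z 156.36381526197889 F fix -3.1065076681689714 -0.5228640530129561
shots [[ 14.5  33.5 -10.6]
 [ 14.6  33.3  -9.9]
 [ 15.1  34.5 -12.7]
 [ 15.2  34.6 -13. ]
 [ 15.8  34.5 -10.4]
 [ 15.9  34.5 -10.4]]
resid y [ 0.7 -0.7 -1.  -0.6  0.3  0.7] jaw [0.4 0.5 0.1 0.  0.3 0.3] fit [ 3.1  3.3  7.  -2.1] now yc,v -9.424575252204148 6.539023861558983 off 4.123861845250837
t 6.4 meas q [-81.  -10.9] cmd [-81.1 -12.3] tool z 156.36381526197889 F fix -3.1065076681689714 -0.5228640530129561
jaw resid [0.4 0.5 0.1 0.  0.3 0.3]
dish jaw,y [ 34.5 -10.4] model y -9.756282331902996 resid [ 0.7 -0.7 -1.  -0.6  0.3  0.7] fit [ 3.1  3.3  7.  -2.1] now yc,v -9.424575252204148 6.539023861558983 off 4.123861845250837
[[0, 0, 0, 0.01, 0, 0, 1], [0, 0, 0, 0, 0, 0, 1], [0, 0, 0, 0, 0, 0, 1], [0, 0, 0, -0.02, 0, 0, 1], [0, 0, 0, -0.01, 0, 0, 1]]
[[ 6.5  2.7 34.8 -8.6  6.5]
 [ 6.8  0.9 34.9 -6.8  7.9]
 [ 7.   0.7 34.9 -4.8  8.1]]
```

Emit:
apply_moves(steps=[[[0,0,0,0.01,0,0,1],[0,0,0,0,0,0,1],[0,0,0,0,0,0,1],[0,0,0,-0.02,0,0,1],[0,0,0,-0.01,0,0,1]]])

```text
time: 16.55
position: [517.0, -71.3, 156.4]
tool_rot: [-0.682, 0.731, 0.0, 0.0]
force: [-2.8, 0.6, -1.6]
finger_gap: 0.291
```

```bash
python3 plan.py 5
```

```text
knob area 40 dist px 1.5
knob area 41 dist px 0.1
t 7.124999999999998 meas q [-81.   -9.7] cmd [-81.1 -11.1] tool z 156.36779759513206 F fix -2.860856655452214 0.37720006567284536
shots [[ 15.1  34.5 -12.7]
 [ 15.2  34.6 -13. ]
 [ 15.8  34.5 -10.4]
 [ 15.9  34.5 -10.4]
 [ 16.6  34.5  -9.4]
 [ 16.6  34.3  -9.3]]
resid y [ 0.2 -0.  -1.2 -1.   0.5  0.5] jaw [0.3 0.1 0.3 0.3 0.3 0.6] fit [ 3.   3.3  7.  -2. ] now yc,v -8.68253755476882 2.1219911027418155 off 4.581824147815701
t 7.124999999999998 meas q [-81.   -9.7] cmd [-81.1 -11.1] tool z 156.36779759513206 F fix -2.860856655452214 0.37720006567284536
jaw resid [0.3 0.1 0.3 0.3 0.3 0.6]
dish jaw,y [34.3 -9.3] model y -8.794254178424167 resid [ 0.2 -0.  -1.2 -1.   0.5  0.5] fit [ 3.   3.3  7.  -2. ] now yc,v -8.68253755476882 2.1219911027418155 off 4.581824147815701
[[0, 0, 0, 0.03, 0, 0, 1], [0, 0, 0, 0.01, 0, 0, 1], [0, 0, 0, 0, 0, 0, 1], [0, 0, 0, -0.01, 0, 0, 1], [0, 0, 0, -0.02, 0, 0, 1]]
[[ 7.2  2.5 34.9 -8.4  2.5]
 [ 7.5  0.9 34.9 -7.4  5.7]
 [ 7.7  0.9 34.9 -5.6  7.9]]
```

Emit:
apply_moves(steps=[[[0,0,0,0.03,0,0,1],[0,0,0,0.01,0,0,1],[0,0,0,0,0,0,1],[0,0,0,-0.01,0,0,1],[0,0,0,-0.02,0,0,1]]])

```text
time: 17.27
position: [517.0, -72.0, 156.4]
tool_rot: [-0.682, 0.731, -0.0, -0.0]
force: [-4.0, 0.2, -1.6]
finger_gap: 0.294
```

```bash
sed -i "s/\[3.9,4.2,7,4/[3.9,4.2,11,4/;s/3.2,5,-1.7/3.2,7,-1.9/" plan.py; python3 plan.py 5
```

```text
knob area 41 dist px 1.2
knob area 38 dist px 0.2
t 7.85 meas q [-81.  -10.4] cmd [-81.1 -11.7] tool z 156.3721519357459 F fix -3.9803341557579994 -0.02945295227768361
shots [[ 15.8  34.5 -10.4]
 [ 15.9  34.5 -10.4]
 [ 16.6  34.5  -9.4]
 [ 16.6  34.3  -9.3]
 [ 17.3  34.3  -9.3]
 [ 17.3  34.1  -8.4]]
resid y [ 0.1 -0.1 -0.5 -0.5  0.8 -0. ] jaw [ 0.   0.  -0.   0.2  0.3  0.5] fit [ 3.   3.2  7.9 -2.3] now yc,v -8.360836047296871 1.7953241256260137 off 4.545828036539791
t 7.85 meas q [-81.  -10.4] cmd [-81.1 -11.7] tool z 156.3721519357459 F fix -3.9803341557579994 -0.02945295227768361
jaw resid [ 0.   0.  -0.   0.2  0.3  0.5]
dish jaw,y [34.1 -8.4] model y -8.45591950585996 resid [ 0.1 -0.1 -0.5 -0.5  0.8 -0. ] fit [ 3.   3.2  7.9 -2.3] now yc,v -8.360836047296871 1.7953241256260137 off 4.545828036539791
[[0, 0, 0, 0.03, 0, 0, 1], [0, 0, 0, 0.01, 0, 0, 1], [0, 0, 0, 0, 0.01, 0, 1], [0, 0, 0, 0.01, 0.01, 0, 1], [0, 0, 0, 0.02, 0.01, 0, 1]]
[[ 8.   2.5 34.6 -8.1  2.2]
 [ 8.2  1.  34.1 -7.2  5.3]
 [ 8.5 -2.7 32.8 -5.3 10.3]]
```

Emit:
apply_moves(steps=[[[0,0,0,0.03,0,0,1],[0,0,0,0.01,0,0,1],[0,0,0,0,0.01,0,1],[0,0,0,0.01,0.01,0,1],[0,0,0,0.02,0.01,0,1]]])

```text
time: 18.0
position: [514.9, -76.1, 156.4]
tool_rot: [-0.682, 0.731, -0.0, 0.0]
force: [-3.6, 0.5, -1.7]
finger_gap: 0.29
```

```bash
python3 plan.py 4
```

```text
knob area 39 dist px 2.0
knob area 39 dist px 0.3
t 8.575000000000001 meas q [-82.8 -14.6] cmd [-82.9 -15.9] tool z 156.37585978754035 F fix -3.5749556301657877 0.20604163602650039
shots [[ 16.6  34.5  -9.4]
 [ 16.6  34.3  -9.3]
 [ 17.3  34.3  -9.3]
 [ 17.3  34.1  -8.4]
 [ 18.   32.9 -11.9]
 [ 18.1  32.7 -12.6]]
resid y [ 0.2 -0.2 -1.6 -2.5  1.2  2.1] jaw [0.1 0.3 0.3 0.5 0.1 0.3] fit [ 3.   3.2  9.7 -2.1] now yc,v -10.423060886677776 3.162210772922641 off 4.1893550573122
t 8.575000000000001 meas q [-82.8 -14.6] cmd [-82.9 -15.9] tool z 156.37585978754035 F fix -3.5749556301657877 0.20604163602650039
jaw resid [0.1 0.3 0.3 0.5 0.1 0.3]
dish jaw,y [ 32.7 -12.6] model y -10.572842009979414 resid [ 0.2 -0.2 -1.6 -2.5  1.2  2.1] fit [ 3.   3.2  9.7 -2.1] now yc,v -10.423060886677776 3.162210772922641 off 4.1893550573122
[[0, 0, 0, 0.13, 0.01, 0, 1], [0, 0, 0, 0.08, 0.01, 0, 1], [0, 0, 0, 0.05, 0, 0, 1], [0, 0, 0, 0, -0.01, 0, 1]]
[[  8.7  -4.3  32.4  -9.8   7.9]
 [  9.  -17.2  30.6  -4.7  33.7]]
```

```bash
python3 - <<'E'
import json
J=json.load(open('log.json'));J['L']=J['L'][:-4];J['yp']=[-12.6,32.7];json.dump(J,open('log.json','w'))
s=open('plan.py').read()
s=s.replace("def step(yc,v,xb,yb,m,c):","def step(yc,v,xb,yb,m,c,vb=0):").replace("*1e-3*1e3/1e3 ","/1e3+.03*u/10*np.tanh((vb-v)/4) ")
s=s.replace("np.interp(t,K[:,0],K[:,2])+b,m,c);t+=DT","np.interp(t,K[:,0],K[:,2])+b,m,c,(np.interp(t+.01,K[:,0],K[:,2])-np.interp(t,K[:,0],K[:,2]))/.01);t+=DT")
s=s.replace("y0+(ye-y0)*k/10+b,m,c)","y0+(ye-y0)*k/10+b,m,c,(ye-y0)/.125)").replace("3.2,7,-1.9","3.2,6,-2.1")
s=s.replace("print('jaw resid',ju(p,w)[-6:]);","").replace("J['t0']=0","")
open('plan.py','w').write(s)
E
python3 plan.py 4
```

```text
knob area 38 dist px 0.1
knob area 38 dist px 0.0
t 8.674999999999999 meas q [-82.9 -14.8] cmd [-82.9 -15.9] tool z 156.3935994698281 F fix -3.207189873495682 -0.05270875788918349
shots [[ 17.3  34.3  -9.3]
 [ 17.3  34.1  -8.4]
 [ 18.   32.9 -11.9]
 [ 18.1  32.7 -12.6]
 [ 18.1  32.7 -12.3]
 [ 18.1  32.7 -12.3]]
resid y [ 0.9 -1.2 -0.6  0.3  0.2  0.4] jaw [ 0.3  0.4 -0.1  0.1  0.   0. ] fit [ 3.   3.2  6.3 -2.4] now yc,v -11.749075598920033 4.51535963108288 off 2.1185424192082305
t 8.674999999999999 meas q [-82.9 -14.8] cmd [-82.9 -15.9] tool z 156.3935994698281 F fix -3.207189873495682 -0.05270875788918349
dish jaw,y [ 32.7 -12.3] model y -11.967148746799978 resid [ 0.9 -1.2 -0.6  0.3  0.2  0.4] fit [ 3.   3.2  6.3 -2.4] now yc,v -11.749075598920033 4.51535963108288 off 2.1185424192082305
[[0, 0, 0, 0.14, 0.01, 0, 1], [0, 0, 0, 0.09, 0, 0, 1], [0, 0, 0, 0.05, 0, 0, 1], [0, 0, 0, -0.01, -0.01, 0, 1]]
[[  8.8  -7.1  32.  -11.    9. ]
 [  9.  -20.9  30.3  -5.5  35.5]]
```

Friction term explains the residuals; onward to the right bead.

Emit:
apply_moves(steps=[[[0,0,0,0.14,0.01,0,1],[0,0,0,0.09,0,0,1],[0,0,0,0.05,0,0,1],[0,0,0,-0.01,-0.01,0,1]]])

```text
time: 18.7
position: [513.7, -92.6, 156.4]
tool_rot: [-0.682, 0.731, 0.0, -0.0]
force: [-3.1, 1.7, -0.8]
finger_gap: 0.295
```

```bash
python3 plan.py 4
```

```text
knob area 38 dist px 3.2
knob area 40 dist px 0.3
t 9.275 meas q [-82.9 -31.2] cmd [-82.9 -32.1] tool z 156.35009806437276 F fix -3.2464447502035165 1.4526503637764483
shots [[ 18.   32.9 -11.9]
 [ 18.1  32.7 -12.6]
 [ 18.1  32.7 -12.3]
 [ 18.1  32.7 -12.3]
 [ 18.7  29.  -10.2]
 [ 18.8  29.8  -9.8]]
resid y [ 1.4  0.7 -0.9 -1.9 -0.4  1.1] jaw [-0.6 -0.4 -0.5 -0.5  2.3  1.3] fit [ 3.5  3.2  6.6 -2.8] now yc,v -6.634181018948392 43.363299717658855 off -18.86391624041926
t 9.275 meas q [-82.9 -31.2] cmd [-82.9 -32.1] tool z 156.35009806437276 F fix -3.2464447502035165 1.4526503637764483
dish jaw,y [29.8 -9.8] model y -8.709779339851073 resid [ 1.4  0.7 -0.9 -1.9 -0.4  1.1] fit [ 3.5  3.2  6.6 -2.8] now yc,v -6.634181018948392 43.363299717658855 off -18.86391624041926
[[0, 0, 0, 0.04, 0, 0, 1], [0, 0, 0, -0.05, -0.01, 0, 1], [0, 0, 0, -0.11, 0, 0, 1], [0, 0, 0, -0.15, -0.01, 0, 1]]
[[  9.4 -27.6  29.   -0.3  56.2]
 [  9.7 -35.   27.6  16.7  76.6]]
```

Emit:
apply_moves(steps=[[[0,0,0,0.04,0,0,1],[0,0,0,-0.05,-0.01,0,1],[0,0,0,-0.11,0,0,1],[0,0,0,-0.15,-0.01,0,1]]])

```text
time: 19.3
position: [516.0, -75.6, 156.3]
tool_rot: [-0.682, 0.731, 0.0, -0.0]
force: [-2.3, -0.8, -1.8]
finger_gap: 0.292
```

```bash
python3 plan.py 4
```

```text
knob area 39 dist px 4.3
knob area 42 dist px 1.1
t 9.874999999999998 meas q [-81.7 -14.1] cmd [-81.7 -15.9] tool z 156.3380087654176 F fix -2.2202796883088634 -0.9841729447762735
shots [[ 18.1  32.7 -12.3]
 [ 18.1  32.7 -12.3]
 [ 18.7  29.  -10.2]
 [ 18.8  29.8  -9.8]
 [ 19.3  30.3  11.9]
 [ 19.4  29.7  15.7]]
resid y [ 0.9 -0.1 -2.2 -1.4  1.6  0.8] jaw [-1.4 -1.5  1.9  1.   0.5  0.6] fit [ 3.9  4.   9.2 -3.8] now yc,v 19.356667464927686 57.44561437596757 off -26.069143816824095
t 9.874999999999998 meas q [-81.7 -14.1] cmd [-81.7 -15.9] tool z 156.3380087654176 F fix -2.2202796883088634 -0.9841729447762735
dish jaw,y [29.7 15.7] model y 16.46002633440209 resid [ 0.9 -0.1 -2.2 -1.4  1.6  0.8] fit [ 3.9  4.   9.2 -3.8] now yc,v 19.356667464927686 57.44561437596757 off -26.069143816824095
[[0, 0, 0, -0.03, 0, 0, 1], [0, 0, 0, -0.06, 0, 0, 1], [0, 0, 0, -0.08, -0.01, 0, 1], [0, 0, 0, -0.07, 0, 0, 1]]
[[ 10.  -31.2  28.4  26.3  54.1]
 [ 10.2 -35.1  27.8  38.6  43.7]]
```

Emit:
apply_moves(steps=[[[0,0,0,-0.03,0,0,1],[0,0,0,-0.06,0,0,1],[0,0,0,-0.08,-0.01,0,1],[0,0,0,-0.07,0,0,1]]])

```text
time: 19.9
position: [517.7, -61.6, 156.4]
tool_rot: [-0.682, 0.731, -0.0, -0.0]
force: [-2.7, -0.8, -1.6]
finger_gap: 0.294
```

```bash
sed -i "s/9.7,30\]/9.7,30]/" plan.py; python3 plan.py 4
```

```text
knob area 47 dist px 1.5
knob area 42 dist px 0.4
t 10.475 meas q [-81.   0.] cmd [-81.1  -1.5] tool z 156.38070620055035 F fix -2.5950984167895204 -0.9819947868811493
shots [[ 18.7  29.  -10.2]
 [ 18.8  29.8  -9.8]
 [ 19.3  30.3  11.9]
 [ 19.4  29.7  15.7]
 [ 19.9  27.5  39. ]
 [ 19.9  27.2  40.4]]
resid y [ 0.3  0.1 -0.6 -1.5  0.8  0.8] jaw [ 0.7 -0.  -0.1  0.   0.1  0. ] fit [ 3.   4.2  8.2 -4.5] now yc,v 42.433187757806444 23.528692597484454 off -35.77542121969776
t 10.475 meas q [-81.   0.] cmd [-81.1  -1.5] tool z 156.38070620055035 F fix -2.5950984167895204 -0.9819947868811493
dish jaw,y [27.2 40.4] model y 41.18183965836751 resid [ 0.3  0.1 -0.6 -1.5  0.8  0.8] fit [ 3.   4.2  8.2 -4.5] now yc,v 42.433187757806444 23.528692597484454 off -35.77542121969776
[[0, 0, 0, -0.03, 0, 0, 1], [0, 0, 0, -0.01, -0.01, 0, 1], [0, 0, 0, -0.01, 0, 0, 1], [0, 0, 0, 0, -0.01, 0, 1]]
[[ 10.6 -36.3  26.7  44.7  14.5]
 [ 10.8 -36.8  27.1  46.5   2.5]]
```

Emit:
apply_moves(steps=[[[0,0,0,-0.03,0,0,1],[0,0,0,-0.01,-0.01,0,1],[0,0,0,-0.01,0,0,1],[0,0,0,0,-0.01,0,1]]])

```text
time: 20.5
position: [519.0, -58.9, 156.4]
tool_rot: [-0.682, 0.731, 0.0, -0.0]
force: [-3.5, -0.4, -1.2]
finger_gap: 0.297
```

```bash
python3 plan.py 4
```

```text
knob area 45 dist px 0.8
knob area 43 dist px 0.0
t 11.075000000000001 meas q [-79.8   2.8] cmd [-79.9   1.5] tool z 156.35276737989415 F fix -3.489127081990574 -0.6654763901748709
shots [[19.3 30.3 11.9]
 [19.4 29.7 15.7]
 [19.9 27.5 39. ]
 [19.9 27.2 40.4]
 [20.5 27.5 44.3]
 [20.6 27.5 44.2]]
resid y [ 0.7 -0.7 -0.7 -0.6  0.8  0.9] jaw [-0.3 -0.2  0.4  0.2  0.5  0.4] fit [ 2.4  3.6  7.  -4.4] now yc,v 45.0933687843265 0.17654114090166356 off -36.60170548794586
t 11.075000000000001 meas q [-79.8   2.8] cmd [-79.9   1.5] tool z 156.35276737989415 F fix -3.489127081990574 -0.6654763901748709
dish jaw,y [27.5 44.2] model y 45.08450005872736 resid [ 0.7 -0.7 -0.7 -0.6  0.8  0.9] fit [ 2.4  3.6  7.  -4.4] now yc,v 45.0933687843265 0.17654114090166356 off -36.60170548794586
[[0, 0, 0, 0, 0.01, 0, 1], [0, 0, 0, 0.01, 0, 0, 1], [0, 0, 0, 0, 0, 0, 1], [0, 0, 0, 0, 0, 0, 1]]
[[ 11.2 -36.5  27.4  45.   -0.8]
 [ 11.5 -36.9  27.2  44.8  -0. ]]
```

Emit:
apply_moves(steps=[[[0,0,0,0,0,0,1],[0,0,0,0,0,0,1],[0,0,0,0.1,1,0,1],[0,0,0,0.1,1,0,1],[0,0,0,0,0.2,0,1],[0,0,0,0,0,0,1]]])

```text
time: 21.35
position: [387.6, -61.3, 157.5]
tool_rot: [-0.683, 0.731, -0.001, 0.002]
force: [0.8, 0.4, -1.6]
finger_gap: 0.297
```

```bash
python3 - <<'E'
from h import *
np.set_printoptions(precision=2,suppress=True)
s=r.read_state();P=s['position'];print(s['time'],P,s['force'],s['finger_gap'],s['tool_rot'])
tip=P-[0,0,72.5]
for c in('side','top'):
    im=snap(c,'end_'+c)
    print(c,'pred tip',proj(c,tip),'net',[(np.round(d['pixel'],1),round(d['score'],2)) for d in eyes.tip_of(c,'burnisher_tip')],'dish',[np.round(d['pixel'],1) for d in eyes.tip_of(c,'dish')][:1])
    print('pred handle bottom/top',proj(c,tip+[0,0,60]),proj(c,tip+[0,0,135]))
p=proj('side',tip);x,y=int(p[0]),int(p[1]);im=cv2.imread('pics/end_side.png')
a=im[y-55:y+20,x-50:x+50];print('crop origin',x-50,y-55)
cv2.imwrite('pics/v2.png',cv2.resize(a,(800,600),interpolation=cv2.INTER_CUBIC))
E
```

```text
21.35 [387.63 -61.33 157.46] [ 0.83  0.41 -1.61] 0.2965282442231612 [-0.68  0.73 -0.    0.  ]
side pred tip [368.18 276.35] net [(array([368.3, 275.3]), 0.98)] dish [array([279.1, 263.3])]
pred handle bottom/top [369.75 255.93] [371.87 228.31]
top pred tip [293.74 299.45] net [] dish [array([295.3, 197.8])]
pred handle bottom/top [292.74 299.7 ] [291.27 300.07]
crop origin 318 221
```

View pics/v2.png

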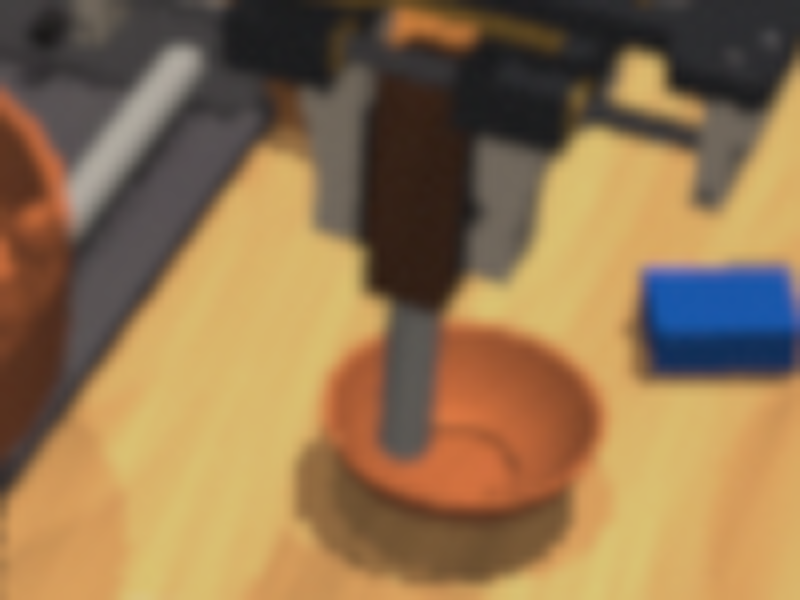

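Emit:
apply_moves(steps=[[[0,0,0,0,0,0,1],[0,0,0,0,0,0,1],[0,0,0,0,0,0,1],[0,0,0,0,0,0,1],[0,0,0,0,0,0,1],[0,0,0,0,0,0,1],[0,0,0,0,0,0,1],[0,0,0,0,0,0,1],[0,0,0,0,0,0,1],[0,0,0,0,0,0,1]]])

```text
time: 22.9
position: [386.6, -61.8, 156.4]
tool_rot: [-0.682, 0.731, 0.0, -0.0]
force: [-0.2, 0.3, -1.5]
finger_gap: 0.294
```

Emit:
apply_moves(steps=[[[0,0,0,0,0,0,1],[0,0,0,0,0,0,1],[0,0,0,0,0,0,1],[0,0,0,0,0,0,1],[0,0,0,0,0,0,1],[0,0,0,0,0,0,1],[0,0,0,0,0,0,1],[0,0,0,0,0,0,1],[0,0,0,0,0,0,1],[0,0,0,0,0,0,1]]])

```text
time: 24.15
position: [386.6, -61.8, 156.4]
tool_rot: [-0.682, 0.731, -0.0, -0.0]
force: [0.5, -0.2, -1.6]
finger_gap: 0.299
```

Emit:
apply_moves(steps=[[[0,0,0,0,0,0,1],[0,0,0,0,0,0,1],[0,0,0,0,0,0,1],[0,0,0,0,0,0,1],[0,0,0,0,0,0,1],[0,0,0,0,0,0,1],[0,0,0,0,0,0,1],[0,0,0,0,0,0,1],[0,0,0,0,0,0,1],[0,0,0,0,0,0,1]]])

```text
time: 25.4
position: [386.6, -61.8, 156.4]
tool_rot: [-0.682, 0.731, -0.0, 0.0]
force: [-0.3, 0.2, -1.3]
finger_gap: 0.29
```

```bash
python3 - <<'E'
from h import *
from scipy.optimize import minimize
np.set_printoptions(precision=2,suppress=True)
T,D=look(4);print(T,D)
th=np.linspace(0,2*np.pi,120)
def sil(c,x,y):
    pts=[proj(c,[x+110*np.cos(a),y+110*np.sin(a),z]) for a in th for z in(70,115)]
    m=np.zeros((480*4,640*4),np.uint8);cv2.fillConvexPoly(m,cv2.convexHull((np.array(pts)*4+2).astype(np.int32)),1);return cv2.resize(m*255,(640,480),interpolation=cv2.INTER_AREA)/255.
for c in('side','top'):
    im=snap(c,'rest_'+c)
    d=eyes.regions_of(c,'dish')[0];h=cv2.cvtColor(im,cv2.COLOR_RGB2HSV)
    for nm,m in(('net',d['pixels'].astype(float)),('col',cv2.morphologyEx(cv2.inRange(h,(3,130,40),(13,255,255)),cv2.MORPH_CLOSE,np.ones((9,9)))/255.)):
        u,v=proj(c,[598,-67,90]).astype(int);w=np.zeros((480,640));w[v-75:v+75,u-75:u+75]=1
        f=lambda q:(w*np.abs(sil(c,*q)-m)).sum()
        o=minimize(f,[598,-67],method='Nelder-Mead',options=dict(xatol=.2,fatol=1,initial_simplex=[[590,-70],[606,-70],[598,-60]]));print(c,nm,d['score'],o.x,o.fun,m.sum())
E
```

```text
knob area 44 dist px 0.9
knob area 45 dist px 1.0
knob area 45 dist px 1.0
knob area 45 dist px 1.0
[25.4  25.45 25.5  25.55] [[0.83 2.28]
 [0.85 2.54]
 [0.85 2.54]
 [0.85 2.54]]
side net 0.97 [604.17 -72.92] 306.0980392156863 5100.0
side col 0.97 [606.03 -72.62] 287.721568627451 23515.0
top net 0.82 [600.75 -64.48] 353.043137254902 9199.0
top col 0.82 [600.54 -64.92] 501.7686274509804 14779.0
```

```bash
cat > fit.py <<'E'
import json,numpy as np; from scipy.optimize import least_squares
np.set_printoptions(precision=2,suppress=True,linewidth=160)
J=json.load(open('log.json'));L=np.array(J['L']);S=np.array(J['S']);t0=J['t0'];DT=.0125;R=118.
g=np.arange(L[0,0],20.6,DT);X=np.interp(g,L[:,0],L[:,1]);Y=np.interp(g,L[:,0],L[:,2]);VB=np.gradient(Y,DT)
W=[(i,min(i+5,len(S)-1)) for i in range(0,len(S)-1,4)]
def sim(p,y,v,ta,tb,full=False):
    m,c,b,bx,mu,k0=p;o=[]
    for i in range(np.searchsorted(g,ta-1e-6),min(np.searchsorted(g,tb+1e-6)+1,len(g))):
        o.append((g[i],y,v));off=Y[i]+b-y;w=np.sqrt(R*R-min(off*off,9000));u=max(0,X[i]+bx+w)
        f=-.1*u*off/w+mu*.1*u*np.tanh((VB[i]-v)/4)
        v+=(f-.02*y-c*v/1e3-.06*np.tanh(v/2))/m*1e3*DT;y+=v*DT
    return np.array(o)
pr=np.array([3,3,3,-2,.03,0]);sg=np.array([.5,.5,5,3,.01,1.5])
def res(z):
    p=z[:6];r=[(p-pr)/sg]
    for k,(a,b) in enumerate(W):
        o=sim(p,z[6+2*k],z[7+2*k],S[a,0],S[b,0]);T=S[a:b+1,0];y=np.interp(T,o[:,0],o[:,1]);r.append((y+p[5]-S[a:b+1,2])/1.)
        off=np.interp(T,g,Y)+p[2]-y;u=np.maximum(0,np.interp(T,g,X)+p[3]+np.sqrt(R*R-np.minimum(off**2,9000)));r.append((u-S[a:b+1,1])/1.)
    r.append([z[6]/.5,z[7]/.5]);return np.concatenate(r)
z0=np.r_[pr,np.array([[S[a,2],0] for a,b in W]).ravel()]
s=least_squares(res,z0,loss='soft_l1');p=s.x[:6];cov=np.linalg.pinv(s.jac.T@s.jac)
print('m,c,b,bx,mu,k0',p,'sd',np.sqrt(np.diag(cov))[:6],'cost',s.cost)
for k,(a,b) in enumerate(W):
    o=sim(p,s.x[6+2*k],s.x[7+2*k],S[a,0],S[b,0])
    print(S[a:b+1,0]-t0,'resid',np.interp(S[a:b+1,0],o[:,0],o[:,1])+p[5]-S[a:b+1,2])
    if k<3 or k>len(W)-3:
        for q in o[::8]:
            off=np.interp(q[0],g,Y)+p[2]-q[1];u=np.interp(q[0],g,X)+p[3]+np.sqrt(R*R-off*off);print('  t %.2f off %.1f F %.2f y %.1f v %.0f'%(q[0]-t0,off,.1*u/np.sqrt(1-(off/R)**2),q[1],q[2]))
E
timeout 300 python3 fit.py
```

```text
m,c,b,bx,mu,k0 [ 3.28  2.79  3.89 -2.58  0.18 -2.31] sd [0.3  0.48 1.1  0.16 0.02 0.83] cost 29.30882449559983
[-0.05  1.    1.55  2.7   3.25  3.3 ] resid [-1.94 -1.86 -0.46  0.32  1.31  1.44]
  t -0.05 off 41.6 F -2.20 y 0.4 v 0
  t 0.05 off 41.8 F -1.91 y 0.4 v -0
  t 0.15 off 42.3 F -1.38 y 0.4 v -0
  t 0.25 off 42.8 F -1.04 y 0.4 v -0
  t 0.35 off 43.3 F -0.86 y 0.3 v -0
  t 0.45 off 43.5 F -0.66 y 0.3 v -0
  t 0.55 off 43.5 F -0.48 y 0.3 v -0
  t 0.65 off 43.5 F -0.32 y 0.3 v -0
  t 0.75 off 43.5 F -0.17 y 0.3 v -0
  t 0.85 off 43.1 F 0.16 y 0.2 v -1
  t 0.95 off 42.8 F 0.56 y 0.0 v -4
  t 1.05 off 43.2 F 0.75 y -0.6 v -7
  t 1.15 off 42.6 F 1.39 y -2.0 v -19
  t 1.25 off 42.4 F 1.97 y -4.8 v -35
  t 1.35 off 42.4 F 2.46 y -9.0 v -52
  t 1.45 off 42.5 F 2.77 y -14.8 v -64
  t 1.55 off 42.8 F 2.76 y -21.8 v -71
  t 1.65 off 44.3 F 2.68 y -28.8 v -75
  t 1.75 off 42.1 F 2.73 y -37.3 v -91
  t 1.85 off 41.8 F 2.79 y -46.6 v -94
  t 1.95 off 42.3 F 2.77 y -54.8 v -75
  t 2.05 off 42.7 F 2.76 y -61.4 v -56
  t 2.15 off 44.7 F 2.70 y -66.3 v -39
  t 2.25 off 44.2 F 2.66 y -69.6 v -32

[... 2497 characters left out ...]
 y 28.5 v 47
  t 10.12 off -39.3 F 2.86 y 32.7 v 37
  t 10.22 off -39.3 F 2.91 y 36.5 v 39
  t 10.32 off -39.5 F 2.92 y 40.2 v 34
[ 9.83 10.37 10.42 10.97 11.03] resid [ 0.04 -0.3  -0.27  0.52  0.63]
  t 9.82 off -30.0 F 3.09 y 18.0 v 61
  t 9.92 off -34.9 F 2.98 y 23.6 v 51
  t 10.02 off -37.7 F 2.91 y 28.2 v 42
  t 10.12 off -38.5 F 2.89 y 31.9 v 33
  t 10.22 off -38.4 F 2.94 y 35.6 v 39
  t 10.32 off -38.6 F 2.95 y 39.3 v 34
  t 10.42 off -40.0 F 2.91 y 42.4 v 26
  t 10.52 off -41.2 F 2.87 y 44.3 v 15
  t 10.62 off -41.4 F 2.88 y 45.7 v 11
  t 10.72 off -41.5 F 2.93 y 46.3 v 5
  t 10.82 off -41.5 F 2.93 y 46.8 v 5
  t 10.92 off -41.7 F 2.96 y 47.1 v 1
  t 11.02 off -41.8 F 2.98 y 47.1 v 1
```

```bash
python3 - <<'E'
from h import *
T,D=look(2);s=r.read_state();print(D,s['time'],s['position'],s['tool_rot'],s['finger_gap'])
print(job.close_job())
E
```

```text
knob area 45 dist px 1.0
knob area 44 dist px 0.9
[[0.8484855  2.53883831]
 [0.61617312 2.66835378]] 25.9 [386.56896478 -61.80922404 156.36294204] [-6.82363985e-01  7.31012579e-01 -1.11097663e-06  1.91219695e-05] 0.29510489128296
the job is handed in; nothing more can be done
None
```

I took the burnisher from its block and made one unbroken pass along the rim from the left bead to the middle to the right. I then drew it clear, waited for the dish to stop, and handed the job in at about 26 s. No verdict was reported, so the stroke figures below are my own reconstruction from the side-camera looks and a fitted carriage model.

| Bead | Offset from dish centre | Force | Time |
|---|---|---|---|
| Left | 42–45 mm | 1.4–2.8 N | about 1.6 s |
| Middle | within about ±13 mm | 2.9–3.4 N | about 5 s |
| Right | −35 to −42 mm | about 2.9 N | at least 1.2 s |

- **Force:** after the first press it stayed at about 2.5–3.4 N, inside the 1–9 N limits but below the nominal 4 N. The wrist readings agree roughly, with about 0.7 N of noise.
- **Carriage:** it swung to about −75 mm at the left bead and +44 mm at the right, clear of the 115 mm limit.
- **Final check:** the dish was at rest, with the carriage about 2.5 mm and the jaw about 0.8 mm from zero. The burnisher was gripped and upright, its tip about 84 mm high and about 210 mm from the dish centre.

These checks failed or disagreed:
- **Clipped looks:** two looks during the left phase cut off the knob that marks the dish centre. I fixed the detector and dropped them from the fit.
- **Dish centre:** the two cameras differ by about 5–8 mm sideways. The model fit falls between them; if the larger value is right, the left offset was nearer 48 mm, still inside 30–50 mm.
- **Friction:** the wall friction came out larger than stated, at 0.18 instead of 0.03.
- **Bystanders:** I did not measure them again at the end. No planned move came near them, but I did not confirm that they stayed put.

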